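# Refit the dryer's sprung roller and feed the plaster moulds through its flap

## Task

Get the plaster moulds into the bench dryer: first snap the loose spring-loaded roller back into the empty bay of the dryer's infeed, sprung (orange) end in the tall side plate and both pins home in their recesses. Then set each mould lengthwise on the infeed and push it in through the hanging flap, until every mould on the bench lies in the lane inside and the flap has fallen shut behind the last. Finish by pressing the green start button; do not disturb the green paint bottle or the mixing cup.

Things in the scene. Friction and masses are not known exactly. Their poses are not given: they have to be found in the camera images.
- dryer: Fixed bench dryer, blue and grey, 645 mm long, 145 wide. Origin on the bench under the flap; +x is the feed direction (into the dryer), +z up, +y left of the feed. From -x to +x: front bar (x -195 to -175 mm, top 95 mm above the bench), open roller bay (x -175 to -95), flat sill, gate with hanging flap, covered lane, fan box.
- bay (a point): Midpoint of the empty roller bay on its axis: dryer frame (-135, 0, 81) mm, axes as the dryer's. A ledge 24 mm wide at each side plate (top 66 mm above the bench, x -157 to -113) carries the roller's end blocks so that its pins stand level with the recesses. Between the ledges the bay is open for fingers down to 12 mm above the bench.
- low_recess (a point): Centre of the recess mouth in the inner face of the low side plate: dryer frame (-135, +63, 81) mm. The plate is upright, x -175 to -95, 8 mm thick, top 95 mm above the bench. The recess is a 13 mm square hole right through. Takes the roller's fixed pin.
- tall_recess (a point): Centre of the recess mouth in the inner face of the tall side plate: dryer frame (-135, -63, 81) mm, 126 mm from the other. Like the low plate, but its top is 115 mm above the bench, 34 above the recess axis, so that the plunger can be pressed in against its inner face above the recess. This recess is blind, 4 mm deep: its bottom keeps the plunger loaded. Takes the sprung plunger.
- gate (a point): Middle of the sill's end under the flap: dryer frame (0, 0, 95) mm. The sill is flat from x -95 to 0, top 95 mm above the bench, as high as the front bar and the fitted roller's top. On it two guide rails, 25 mm high, 60 mm apart, flared to about 82 mm at their mouth (x -91). The gate opening is 60 mm wide, 65 high; a blue header above it (x -4 to 89) has its top at 182 mm.
- lane (a point): A point on the lane's bed in its middle: dryer frame (160, 0, 73) mm. The lane is a row of small free rollers, 60 mm wide, under a clear cover, and slopes down 8 degrees from the sill's end to a bumper at x 369 mm; it holds three moulds in a row. A mould whose centre is pushed 10 mm or more past the sill's end tips onto the slope and rolls down clear of the flap by itself. The flap is the only way in.
- roller_mid (a point): Centre of the loose roller, on its axis (its y). Aluminium tube 28 mm across, 86 long, turning freely between two square end blocks 30 x 30 mm, 12 thick (114 mm over both); lies on the blocks, 220 g. In the bay its y points as the dryer's y; held with its centre 1 to 4 mm from the bay's middle toward the tall plate (plunger pressed in), it passes between the plates; home, it lies 6 mm toward the low plate.
- roller_pin (a point): Tip of the roller's fixed steel pin, 63 mm from its centre toward the roller's +y: 8 mm across, sticking out 6 mm from the black end block.
- plunger_tip (a point): Tip of the roller's brass spring plunger, 74 mm from its centre toward the roller's -y when out: 8 mm across with a round tip, sticking out 17 mm from the orange end block.
- plunger (a joint): How far the plunger is pressed in, m: 0 out, 0.016 fully in. Spring force 4 N when out, 8 N fully in.
- flap (a joint): Angle of the amber flap (57 mm wide, 59 mm long, 30 g), rad: 0 hanging shut, up to 1.5 swung inward. Hinged at the top of the gate, swings only inward (+x of the dryer) and falls shut by its weight.
- start (a joint): Travel of the green start button, m: 0 up, 0.006 fully pressed (about 5 N); springs back.
- start_top (a point): Middle of the green button's top, 32 mm across, facing up, on the header 45 mm past the flap, 204 mm above the bench.
- mould_1_mid (a point): Centre of plaster mould 1: an off-white block 100 mm long (its x), 52 wide (its y), 46 high, two halves held by two black bands, about 330 g. Only two or three of the three moulds are present in a run. In the dryer it lies lengthwise, either end first.
- mould_2_mid (a point): Centre of plaster mould 2: an off-white block 100 mm long (its x), 52 wide (its y), 46 high, two halves held by two black bands, about 330 g. Only two or three of the three moulds are present in a run. In the dryer it lies lengthwise, either end first.
- mould_3_mid (a point): Centre of plaster mould 3: an off-white block 100 mm long (its x), 52 wide (its y), 46 high, two halves held by two black bands, about 330 g. Only two or three of the three moulds are present in a run. In the dryer it lies lengthwise, either end first.
- paint_bottle_2: Small green paint bottle, 36 mm across, 101 high, on the bench corner by the infeed; leave it. Origin under its centre.
- mixing_cup_1: Grey mixing cup, 65 mm across, 62 high, on the bench corner by the infeed; leave it. Origin under its centre.
Things that resemble listed ones, but are neither listed nor needed, are in the scene too. Leave any yellow look-alike of the part that bears mould_3_mid alone.

How it is judged:
By the outcome, as a careful person would: the job done as asked, in the order asked, and still so for the second after the job is handed in, with the robot touching nothing.
Of mould_1, mould_2, mould_3 only 2 to 3 are there at a start; the rules pass over those that are not, and their reading is None.
At some moment in a run one of mould_1, mould_2, mould_3 may be knocked a few centimetres aside while the robot is not near it.
Once in a run the grip may slacken for a moment while it holds something.
It also fails if it takes over 210 s, if anything falls off the work surface, if the arm or the gripper's body presses on something with over 40 N, if the wrist force passes 120 N, or if a joint passes its speed limit or range.

## Robot

A 7-joint arm with a two-finger parallel gripper is mounted at the origin on a cart in front of the work surface, level with it; the furniture and walls round the work are solid. World frame = base frame: x ahead of the robot, y to its left, z up, the work surface at z = 0. Lengths are in m, angles in degrees, forces in N, time in s.
With the tool pointing down it reaches from about 0.425 to 0.975 m from the base axis. Payload 16.7 kg.
Tool frame: the origin (TCP) lies on the centre line of the jaws, within the pads' length; the fingertips stand 11 mm ahead of it and the grasp point (between the pads) lies 8 mm behind it; x points along the fingers, y is the direction in which the jaws open and shut, and the axes are right-handed (so a half turn about x gives the same grasp; the last joint's range is limited). The gripper opens to 85 mm and grips with 20 to 120 N. Pads are 22 mm wide; open, the fingers measure 114 mm over their backs; the gripper's body (76 mm by 85 mm) begins 54 mm behind the grasp point. The pads swing forward as they close: fully open they stand 13 mm farther back than shut.
Start: joints at [-76.633, 24.414, 4.234, 92.017, -1.954, 63.644, -3.845], TCP at [0.252, 0.626, 0.242] pointing down, gripper open.
Joint ranges: [-163.25, 163.25], [-28.42, 122.38], [-70.27, 78.77], [12.13, 141.07], [-58.53, 238.53], [9.26, 117.41], [-156.51, 156.51]. Speed limits (degrees/s): [108.29, 108.29, 136.94, 136.94, 172.46, 172.46, 172.46].

## Interface

Orientations are given as [roll, pitch, yaw] about the fixed x, y, z axes, in that order (R = Rz(yaw) Ry(pitch) Rx(roll)).
In Python, from plant import ctrl gives the robot as it stands.
- The arm moves only by the shell command python3 -m crank 'ROWS' [OPENING] [FORCE]. ROWS is a JSON object of lists of equal length, an entry for each row: "slide": the shift along the tool's x, y, z in units of 40 mm (1.0 is 40 mm), a list of three; "twist": the turn about the tool's x in units of 6 degrees (1.0 is 6 degrees). A call has 1 to 8 rows; each row is the pose to reach, as a shift and turn from the pose commanded when the call began, along the tool's axes at that moment; what a row does not reach only later rows make up. A row lasts 1/12 s, in which the tool goes at most 41.7 mm and 7.16 degrees, less where a joint would pass 70% of its speed; a pose out of reach is approached as far as the arm can. A call with a gripper value outside its range is refused whole. OPENING is the gripper command: -1 is shut, 1 is fully open, values between are in proportion, set as the call begins (- or left out, the last holds). The fingers move at their own pace and stop on an object; FORCE is the grip in N (left out, the last holds). Time passes only in rows, so rows that repeat a pose let the fingers close. It gives the time, the measured TCP pose, the force and the opening at its end, in the units of the state.
- ctrl.get_state(): the state, without advancing time (a new reading comes with each control period).
- ctrl.snapshot(name): name is "side" or "top" or "wrist"; returns a dict with "color" (480x640x3 uint8, blue, green, red), "vfov" (degrees; the focal length in pixels is half the picture's height over the tangent of half this angle, whatever the lens; pixels are square), "cx", "cy" (the principal point, pixels), "k1" (the pictures are not rectified: a ray, as slopes to the right and down, at radius r is drawn at 1 + k1 r^2 times it, then the intrinsics apply), "extrinsics" (4x4, takes a point from camera to world coordinates). Camera axes: x right, y down, z forward; pixel columns grow to the right and rows downward; lengths in m; the calibration is good to about 2 mm. A picture is of the moment at which its call begins. There is no depth.
- ctrl.sign_off(): hands the job in, once; it reports no verdict.
The state is a dict: "t": time; "q": joint angles; "qd": joint speeds; "joint_efforts": joint torques, N m; "tcp_pos": TCP position; "tcp_rot": TCP orientation; "force": force on the tool from outside, world axes, zero at the start; "ft_torque": the same for the moment, N m; "width": opening from 0.0 (shut) to 1.0 (fully open).
Only numpy, scipy, OpenCV 4.12 (cv2) and the standard library are available. Lean on these libraries where they do the work, as an engineer would, in place of code of your own. Each camera call takes 0.05 s, during which the arm holds its last target.

## Working session

There is one attempt and no reset: what is moved stays moved. The work goes in short steps, Python scripts to look and compute and a shell command to move; the robot and the scene stay as the last step left them, time stands still between calls to the robot, and variables do not carry over. Pictures are saved under pics/ and viewed, and the job is handed in when it is done.

```bash
ls -la; mkdir -p pics; cat > h.py <<'E'
import numpy as np, cv2
from plant import ctrl
from scipy.spatial.transform import Rotation as R
def snap(cam,name=None):
    s=ctrl.snapshot(cam)
    if name: cv2.imwrite(f'pics/{name}.png',s['color'])
    return s
def f(s): return 240/np.tan(np.radians(s['vfov']/2))
def ray(s,u,v):
    F=f(s);K=np.array([[F,0,s['cx']],[0,F,s['cy']],[0,0,1]])
    p=cv2.undistortPoints(np.array([[[u,v]]],float),K,np.array([s['k1'],0,0,0.]))[0,0]
    E=np.array(s['extrinsics']);d=E[:3,:3]@np.array([p[0],p[1],1]);return E[:3,3],d
def onz(s,u,v,z):
    o,d=ray(s,u,v);return o+d*(z-o[2])/d[2]
def proj(s,P):
    F=f(s);K=np.array([[F,0,s['cx']],[0,F,s['cy']],[0,0,1]])
    E=np.linalg.inv(np.array(s['extrinsics']))
    return cv2.projectPoints(np.array(P,float).reshape(-1,3),cv2.Rodrigues(E[:3,:3])[0],E[:3,3],K,np.array([s['k1'],0,0,0.]))[0][:,0]
def st():
    s=ctrl.get_state();print({k:np.round(s[k],4).tolist() for k in ['t','tcp_pos','tcp_rot','force','width','q']});return s
E
python3 - <<'E'
from h import *
st()
for c in ['side','top','wrist']:
    s=snap(c,c+'0');print(c,s['vfov'],s['cx'],s['cy'],s['k1'],np.round(s['extrinsics'],3).tolist())
E
```

```text
total 12
drwxr-xr-x  3 agent agent 4096 Dec  7 16:15 .
drwxr-xr-x 23 root  root  4096 Dec  7 16:15 ..
drwxr-xr-x  2 agent agent 4096 Dec  7 16:15 pics
{'t': 0.0, 'tcp_pos': [0.252, 0.6258, 0.2416], 'tcp_rot': [-86.3852, 89.9241, -108.3205], 'force': [-0.4978, -0.0144, 0.5131], 'width': 0.9974, 'q': [-76.6336, 24.4494, 4.2316, 92.0538, -1.9548, 63.6448, -3.8452]}
side 48.45146107485663 331.94599318028133 243.0225727358139 -0.054034459382135205 [[0.934, -0.134, 0.331, 0.077], [-0.356, -0.386, 0.851, -0.869], [0.014, -0.913, -0.408, 0.717], [0.0, 0.0, 0.0, 1.0]]
top 43.118712224099404 310.253322661473 239.72830050559284 -0.02916843587645575 [[-0.018, -0.997, 0.074, 0.4], [-1.0, 0.017, -0.005, 0.34], [0.004, -0.074, -0.997, 1.756], [0.0, 0.0, 0.0, 1.0]]
wrist 64.71662597297014 315.7731902492325 240.83632093373205 -0.0799901013878087 [[0.373, 0.885, 0.28, 0.18], [0.928, -0.355, -0.115, 0.654], [-0.002, 0.303, -0.953, 0.373], [0.0, 0.0, 0.0, 1.0]]
```

View pics/top0.png

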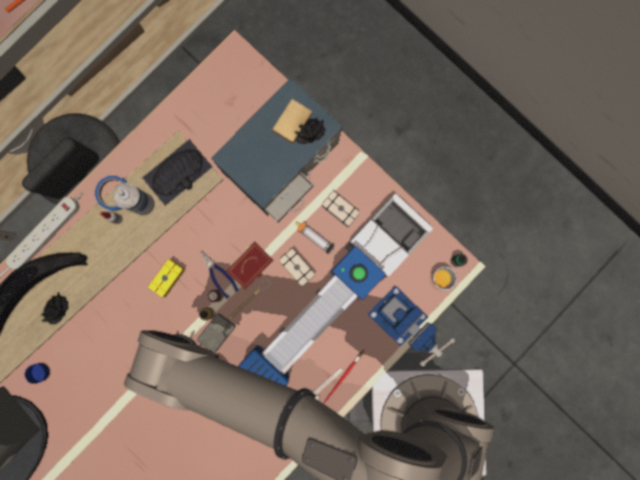

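View pics/side0.png

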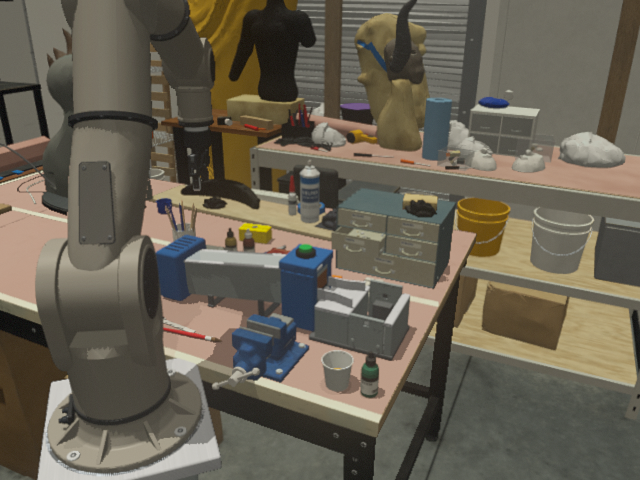

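View pics/wrist0.png

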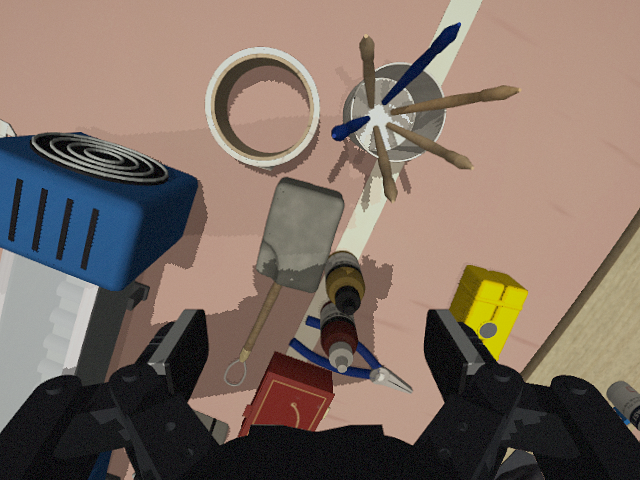

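```bash
python3 - <<'E'
import cv2
a=cv2.imread('pics/top0.png');cv2.imwrite('pics/top0c.png',cv2.resize(a[170:370,230:490],None,fx=3,fy=3,interpolation=cv2.INTER_CUBIC))
a=cv2.imread('pics/side0.png');cv2.imwrite('pics/side0c.png',cv2.resize(a[180:400,150:450],None,fx=2.6,fy=2.6,interpolation=cv2.INTER_CUBIC))
E
```

```text
(no output)
```

View pics/top0c.png

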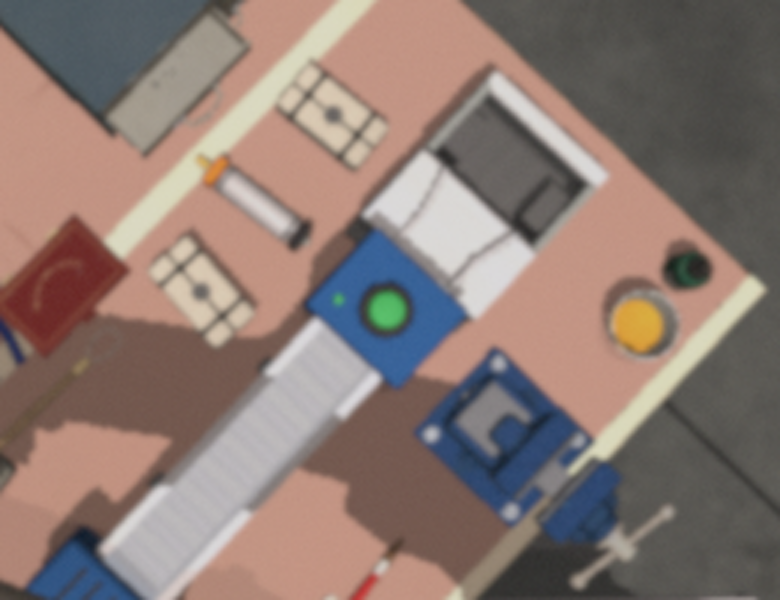

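View pics/side0c.png

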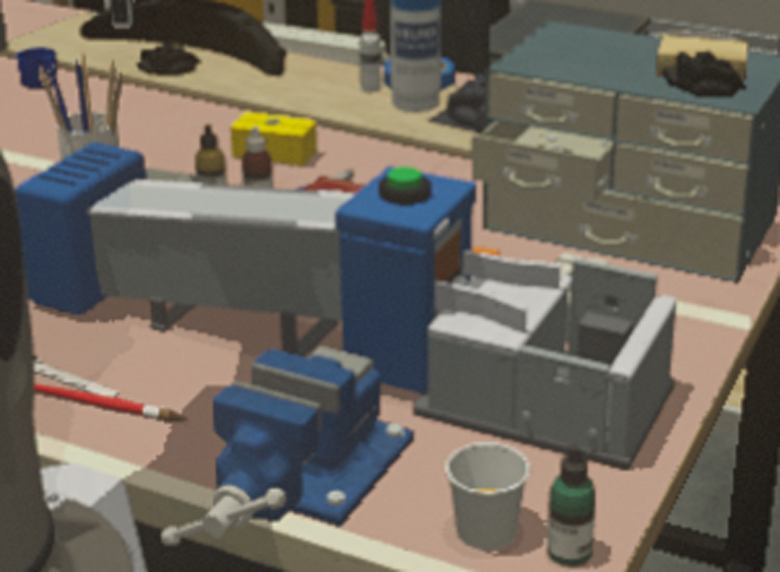

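```bash
python3 - <<'E'
from h import *
s=ctrl.snapshot('top')
def p(u,v,z,n): print(n,np.round(onz(s,230+u/3,170+v/3,z),4))
p(387,309,.204,'btn')
for u,v in [(375,232),(468,318),(400,388),(307,303)]: p(u,v,.182,'hdr')
for u,v in [(495,68),(607,178)]: p(u,v,.095,'bar')
p(333,115,.046,'mA');p(200,291,.046,'mB')
for u,v in [(217,169),(300,235)]: p(u,v,.029,'roll')
for u,v in [(640,330),(687,268)]: p(u,v,.05,'cup/bot')
E
```

```text
btn [0.4275 0.2086 0.204 ]
hdr [0.4947 0.2155 0.182 ]
hdr [0.4189 0.1369 0.182 ]
hdr [0.3598 0.1971 0.182 ]
hdr [0.4343 0.2757 0.182 ]
bar [0.6492 0.0946 0.095 ]
bar [ 0.5458 -0.0054  0.095 ]
mA [0.6143 0.242  0.046 ]
mB [0.4503 0.3703 0.046 ]
roll [0.5666 0.3526 0.029 ]
roll [0.5023 0.2748 0.029 ]
cup/bot [ 0.4063 -0.0412  0.05  ]
cup/bot [ 0.4636 -0.0874  0.05  ]
```

```bash
cat >> h.py <<'E'
def frame(s):
    return R.from_euler('xyz',s['tcp_rot'],degrees=True).as_matrix()
def go(P,yaw=None,pr=True):
    """rows needed for TCP to P; yaw = desired world direction (deg) of tool y, modulo 180"""
    s=ctrl.get_state();M=frame(s);p=np.array(s['tcp_pos'])
    d=M.T@(np.array(P)-p)/0.04
    yc=np.degrees(np.arctan2(M[1,1],M[0,1]));tw=0
    if yaw is not None:
        e=(yaw-yc+90)%180-90; tw=-e/6   # tool x down: + twist = clockwise from above
    print('tcp',np.round(p,4),'ydir %.2f'%yc,'tiltx',np.round(M[:,0],4),'q7 %.1f'%s['q'][6],'F',np.round(s['force'],2),'w %.3f'%s['width'],'t %.2f'%s['t'])
    print('SLIDE',np.round(d,3).tolist(),'TWIST %.3f'%tw)
E
python3 - <<'E'
from h import *
go([.534,.314,.30],-40)
E
```

```text
tcp [0.2521 0.6259 0.2418] ydir 68.07 tiltx [-3.e-04 -8.e-04 -1.e+00] q7 -3.8 F [1.24 1.24 0.32] w 1.003 t 0.20
SLIDE [-1.449, -4.601, 9.451] TWIST -11.989
```

```bash
python3 -m crank '{"slide":[[-1.45,-1,2],[-1.45,-2,4],[-1.45,-3,6],[-1.45,-4,8],[-1.45,-4.6,9.45],[-1.45,-4.6,9.45],[-1.45,-4.6,9.45],[-1.45,-4.6,9.45]],"twist":[-1,-2,-3.5,-5,-6,-7,-8,-9]}'
python3 -m crank '{"slide":[[0,0,0],[0,0,0],[0,0,0],[0,0,0]],"twist":[0,0,0,0]}'
python3 - <<'E'
from h import *
go([.534,.314,.30],-40)
E
```

```text
t: 0.87
tcp_pos: [0.4591, 0.396, 0.2933]
tcp_rot: [79.2, 90.0, 109.6]
force: [1.3, 0.9, -0.2]
width: 0.995
t: 1.2
tcp_pos: [0.4572, 0.3987, 0.293]
tcp_rot: [145.0, 90.0, 175.1]
force: [-0.8, 0.4, -0.8]
width: 1.0
tcp [0.4572 0.3987 0.293 ] ydir 120.12 tiltx [-6.e-04  0.e+00 -1.e+00] q7 73.6 F [-0.82  0.38 -0.79] w 1.000 t 1.20
SLIDE [-0.177, -2.795, 0.599] TWIST -3.313
```

```bash
python3 -m crank '{"slide":[[-0.17,-0.7,0.15],[-0.17,-1.5,0.3],[-0.17,-2.2,0.45],[-0.17,-2.8,0.6],[-0.17,-2.8,0.6],[-0.17,-2.8,0.6]],"twist":[-1,-2,-3,-3.3,-3.3,-3.3]}'
python3 - <<'E'
from h import *
go([.534,.314,.30],-40)
snap('top','top1');snap('wrist','w1')
E
```

```text
t: 1.7
tcp_pos: [0.5352, 0.3128, 0.2996]
tcp_rot: [170.1, 90.0, -140.1]
force: [-1.3, -0.4, -1.0]
width: 0.997
tcp [0.5352 0.3128 0.2996] ydir 139.80 tiltx [-4.e-04 -4.e-04 -1.e+00] q7 104.3 F [-1.35 -0.38 -1.  ] w 0.997 t 1.70
SLIDE [-0.009, 0.042, 0.005] TWIST -0.034
```

View pics/top1.png

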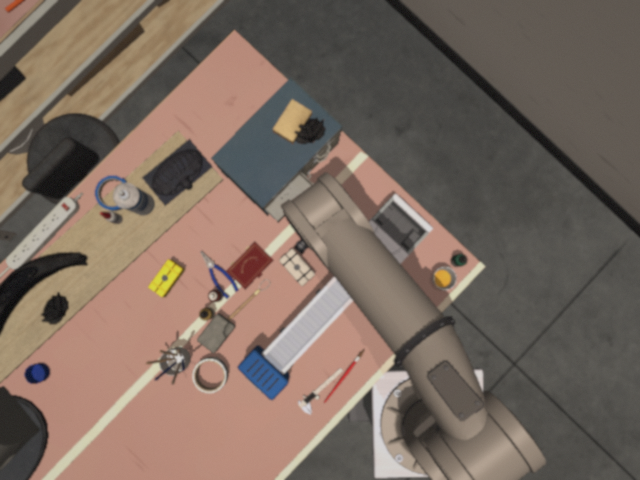

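View pics/w1.png

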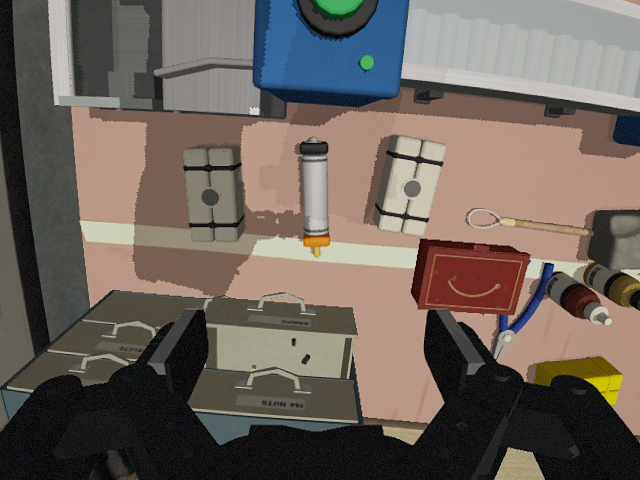

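```bash
python3 - <<'E'
from h import *
s=ctrl.snapshot('wrist');im=s['color']
hsv=cv2.cvtColor(im,cv2.COLOR_BGR2HSV)
m=cv2.inRange(hsv,(8,200,150),(20,255,255));m[:225]=0;m[262:]=0;m[:,:290]=0;m[:,345:]=0
n,l,stt,c=cv2.connectedComponentsWithStats(m);print(stt.tolist(),c.tolist())
cv2.imwrite('pics/w1r.png',cv2.resize(im[120:270,160:460],None,fx=2.6,fy=2.6,interpolation=cv2.INTER_CUBIC))
top=cv2.imread('pics/top0.png')
st_=ctrl.snapshot('top')
print('drawer',onz(st_,278,222,.06),onz(st_,313,185,.06))
for u,v in [(313,138),(317,256)]: print(onz(s,u,v,.015))
E
```

```text
[[0, 0, 640, 480, 306999], [303, 236, 26, 11, 201]] [[319.5025651549354, 239.49885830247004], [315.5820895522388, 241.24378109452735]]
drawer [0.57695874 0.4204113  0.06      ] [0.68011652 0.32032198 0.06      ]
[0.4971897  0.26500539 0.015     ]
[0.57967836 0.37012376 0.015     ]
```

View pics/w1r.png

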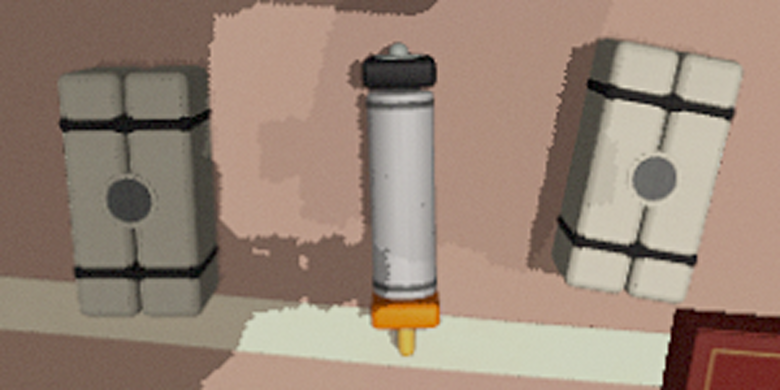

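```bash
python3 - <<'E'
from h import *
go([.5349,.313,.018],141.5)
E
python3 -m crank '{"slide":[[1,0,0],[2,0.01,0],[3,0.01,0],[4,0.01,0],[5,0.01,0],[5.8,0.01,0],[5.8,0.01,0],[5.8,0.01,0]],"twist":[-0.3,-0.3,-0.3,-0.3,-0.3,-0.3,-0.3,-0.3]}' 0.3 50
python3 - <<'E'
from h import *
go([.5349,.313,.018],141.5)
snap('wrist','w2')
E
```

```text
tcp [0.534  0.3144 0.2998] ydir 140.00 tiltx [-4.e-04  2.e-04 -1.e+00] q7 104.3 F [0.07 0.17 0.54] w 0.999 t 1.90
SLIDE [7.046, -0.043, -0.012] TWIST -0.250
t: 2.57
tcp_pos: [0.5336, 0.3135, 0.0673]
tcp_rot: [159.9, 89.8, -148.3]
force: [1.3, 0.7, 0.6]
width: 0.648
tcp [0.5336 0.3135 0.0673] ydir 141.76 tiltx [-0.0025 -0.0016 -1.    ] q7 106.2 F [1.27 0.69 0.59] w 0.648 t 2.57
SLIDE [1.232, -0.035, 0.014] TWIST 0.043
```

View pics/w2.png

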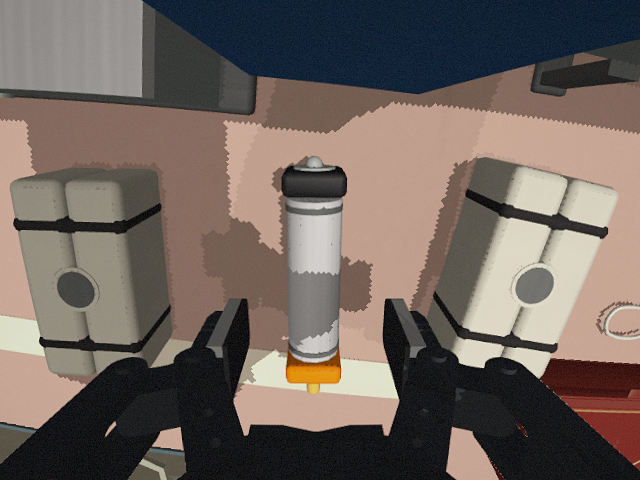

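```bash
python3 - <<'E'
from h import *
s=ctrl.snapshot('wrist')
a=onz(s,315,158,.015);b=onz(s,314,393,.015);print(a,b,np.linalg.norm(a-b),a+(b-a)*63/137,np.degrees(np.arctan2(*(b-a)[[1,0]])))
go([.5349,.313,.018],141.5)
E
python3 -m crank '{"slide":[[0.4,0,0],[0.8,0,0],[1.1,-0.02,0],[1.22,-0.02,0],[1.22,-0.02,0],[1.22,-0.02,0]],"twist":[0,0,0,0,0,0]}'
python3 -m crank '{"slide":[[0,0,0],[0,0,0],[0,0,0],[0,0,0],[0,0,0],[0,0,0]],"twist":[0,0,0,0,0,0]}' -1 60
```

```text
[0.49775587 0.26537775 0.015     ] [0.58311511 0.37265885 0.015     ] 0.137096433340265 [0.53700866 0.31471139 0.015     ] 51.49214898033514
tcp [0.5355 0.3143 0.0701] ydir 141.73 tiltx [ 0.0019  0.0015 -1.    ] q7 106.2 F [0.02 0.52 0.87] w 0.651 t 2.67
SLIDE [1.304, -0.007, -0.038] TWIST 0.038
t: 3.17
tcp_pos: [0.5358, 0.3129, 0.0201]
tcp_rot: [-16.3, 89.9, 35.4]
force: [0.4, 0.2, 0.5]
width: 0.649
t: 3.67
tcp_pos: [0.5358, 0.3128, 0.0202]
tcp_rot: [-17.2, 89.9, 34.4]
force: [-1.5, -1.8, 9.1]
width: 0.304
```

```bash
python3 -m crank '{"slide":[[-0.3,0,0],[-1,0,0],[-2,0,0],[-3,0,0],[-4,0,0],[-5,0,0],[-5,0,0],[-5,0,0]],"twist":[0,0,0,0,0,0,0,0]}'
python3 - <<'E'
from h import *
go([.5349,.313,.018],141.5)
snap('wrist','w3');snap('side','s3')
E
```

```text
t: 4.33
tcp_pos: [0.5362, 0.3131, 0.2225]
tcp_rot: [-14.9, 89.7, 36.8]
force: [-0.0, -0.1, -2.6]
width: 0.299
tcp [0.5362 0.3131 0.2225] ydir 141.69 tiltx [ 0.0041  0.003  -1.    ] q7 106.2 F [-0.   -0.11 -2.59] w 0.299 t 4.33
SLIDE [5.113, 0.031, -0.048] TWIST 0.032
```

View pics/w3.png

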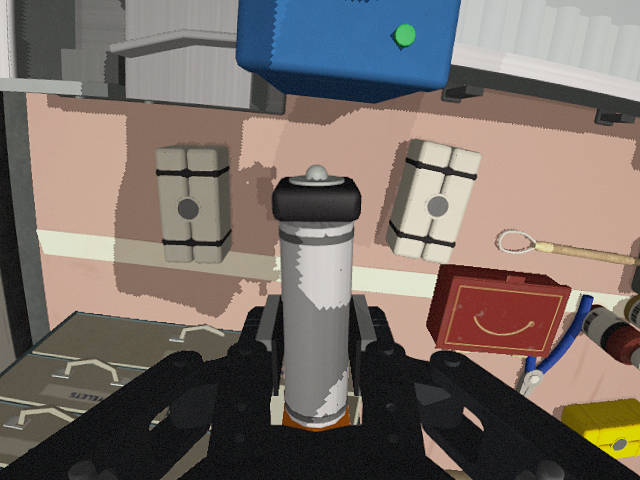

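View pics/s3.png

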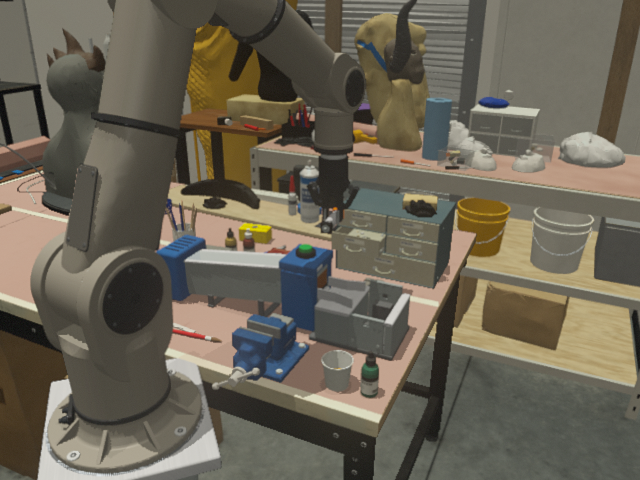

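```bash
python3 - <<'E'
from h import *
s=ctrl.snapshot('wrist');S=ctrl.get_state();M=frame(S);p=np.array(S['tcp_pos'])
q=onz(s,316,171,p[2]-.005);print('pin in tool',M.T@(q-p),'y',M[:,1],'z',M[:,2])
go([.640,.170,.26],136)
E
```

```text
pin in tool [ 0.0051084  -0.00063753 -0.06072867] y [-7.84817448e-01  6.19726785e-01  5.34655324e-04] z [ 0.61972513  0.7848169  -0.00179047]
tcp [0.5347 0.3122 0.2182] ydir 141.70 tiltx [-0.0015 -0.0011 -1.    ] q7 106.2 F [-0.92 -0.38 -2.7 ] w 0.300 t 4.48
SLIDE [-1.045, -4.269, -1.159] TWIST 0.951
```

```bash
python3 -m crank '{"slide":[[-1,-0.6,-0.2],[-1.05,-1.4,-0.4],[-1.05,-2.2,-0.6],[-1.05,-3,-0.8],[-1.05,-3.7,-1],[-1.05,-4.27,-1.16],[-1.05,-4.27,-1.16],[-1.05,-4.27,-1.16]],"twist":[0,0.3,0.6,0.95,0.95,0.95,0.95,0.95]}'
python3 - <<'E'
from h import *
go([.640,.170,.26],136)
snap('wrist','w4')
E
```

```text
t: 5.15
tcp_pos: [0.6407, 0.1685, 0.2592]
tcp_rot: [164.5, 89.8, -149.7]
force: [0.3, -0.1, -3.4]
width: 0.302
tcp [0.6407 0.1685 0.2592] ydir 135.85 tiltx [-0.0027 -0.0016 -1.    ] q7 118.1 F [ 0.27 -0.07 -3.4 ] w 0.302 t 5.15
SLIDE [-0.019, 0.037, 0.015] TWIST -0.026
```

View pics/w4.png

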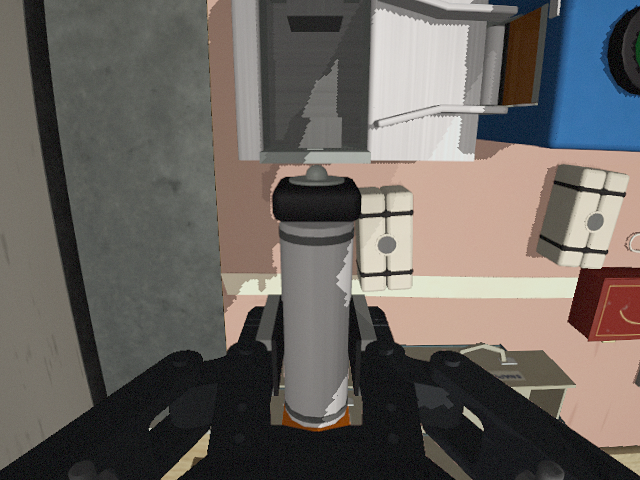

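```bash
python3 - <<'E'
import cv2
a=cv2.imread('pics/w4.png');cv2.imwrite('pics/w4c.png',cv2.resize(a[0:180,210:560],None,fx=2.28,fy=2.28,interpolation=cv2.INTER_CUBIC))
E
```

```text
(no output)
```

View pics/w4c.png

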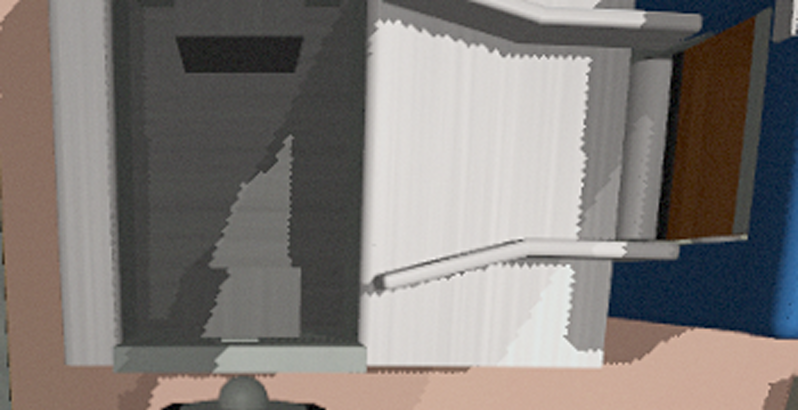

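```bash
cat > fit.py <<'E'
from h import *
from scipy.optimize import least_squares
def fit(s,obs,x0=(.4598,.1774,136)):
    # obs: (u,v,z,axis,value mm)
    P=[(onz(s,u,v,z),a,val/1000) for u,v,z,a,val in obs]
    def res(q):
        c,sn=np.cos(np.radians(q[2])),np.sin(np.radians(q[2]))
        r=[]
        for p,a,val in P:
            d=p[:2]-q[:2];loc=(c*d[0]+sn*d[1],-sn*d[0]+c*d[1])
            r.append((loc[a]-val)*1000)
        return r
    o=least_squares(res,x0,x_scale=[.01,.01,1]);print('dryer',np.round(o.x,4),'res mm',np.round(o.fun,1));return o.x
E
python3 - <<'E'
from fit import *
s=ctrl.snapshot('wrist')
k=lambda u,v:(210+u/2.28,v/2.28)
o=[]
for u,v,z,a,val in [(160,347,.115,1,-63),(320,346,.115,1,-63),(160,372,.115,1,-71),(320,371,.115,1,-71),(370,60,.095,0,-95),(367,300,.095,0,-95),(107,20,.095,0,-175),(116,320,.095,0,-175),(52,20,.095,0,-195),(64,340,.095,0,-195)]:
    o.append((*k(u,v),z,a,val))
q=fit(s,o)
# top
t=ctrl.snapshot('top')
go([.64,.17,.26],136)
E
```

```text
dryer [  0.4593   0.1765 136.1294] res mm [-0.2 -0.   0.   0.2  0.3  1.6 -1.5 -1.9  1.3  0.3]
tcp [0.6398 0.1714 0.2602] ydir 136.08 tiltx [-1.7e-03 -1.0e-04 -1.0e+00] q7 118.1 F [-1.02  0.33 -2.6 ] w 0.303 t 5.30
SLIDE [0.004, -0.028, -0.022] TWIST 0.013
```

```bash
cat >> h.py <<'E'
D=np.array([.4593,.1765]);TH=136.13
def d2w(x,y,z):
    c,s=np.cos(np.radians(TH)),np.sin(np.radians(TH))
    return np.array([D[0]+(c*x-s*y)/1000,D[1]+(s*x+c*y)/1000,z/1000])
def w2d(p):
    c,s=np.cos(np.radians(TH)),np.sin(np.radians(TH));d=(np.array(p)[:2]-D)*1000
    return np.array([c*d[0]+s*d[1],-s*d[0]+c*d[1],p[2]*1000])
def god(x,y,z,turn=0):
    S=ctrl.get_state();print('tcp dryer',np.round(w2d(S['tcp_pos']),1));go(d2w(x,y,z),TH+turn)
E
python3 - <<'E'
from h import *
a=cv2.imread('pics/w4.png');cv2.imwrite('pics/w4p.png',cv2.resize(a[140:440,240:400],None,fx=2,fy=2,interpolation=cv2.INTER_CUBIC))
s=ctrl.snapshot('wrist');S=ctrl.get_state();M=frame(S);p=np.array(S['tcp_pos'])
for v in (164,166,168):
  q=onz(s,317,v,p[2]-.005);print('pin in tool',M.T@(q-p))
god(-135,15,160)
E
```

```text
pin in tool [ 0.0050551  -0.00025848 -0.06361462]
pin in tool [ 0.00505448 -0.0002576  -0.06290999]
pin in tool [ 0.00505387 -0.0002567  -0.06220349]
tcp dryer [-133.6 -121.6  260.5]
tcp [0.6399 0.1715 0.2605] ydir 136.09 tiltx [-0.0013 -0.     -1.    ] q7 118.1 F [ 0.61  0.06 -2.07] w 0.303 t 5.35
SLIDE [2.515, -0.038, -3.412] TWIST -0.006
```

View pics/w4p.png

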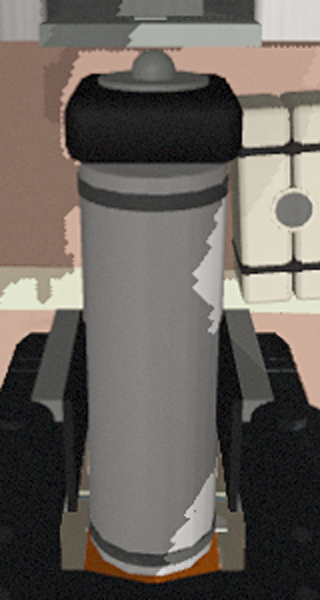

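```bash
python3 -m crank '{"slide":[[0.5,0,-0.7],[1,0,-1.4],[1.5,-0.02,-2.1],[2,-0.04,-2.8],[2.5,-0.04,-3.4],[2.5,-0.04,-3.4],[2.5,-0.04,-3.4],[2.5,-0.04,-3.4]],"twist":[0,0,0,0,0,0,0,0]}' - 90
python3 - <<'E'
from h import *
god(-135,15,118)
snap('wrist','w5');snap('side','s5')
E
```

```text
t: 6.02
tcp_pos: [0.5478, 0.0725, 0.1617]
tcp_rot: [-11.5, 89.9, 34.6]
force: [1.3, 0.4, -2.3]
width: 0.291
tcp dryer [-135.9   13.7  161.7]
tcp [0.5478 0.0725 0.1617] ydir 136.07 tiltx [ 8.e-04  5.e-04 -1.e+00] q7 124.8 F [ 1.26  0.45 -2.29] w 0.291 t 6.02
SLIDE [1.092, 0.022, -0.035] TWIST -0.011
```

View pics/w5.png

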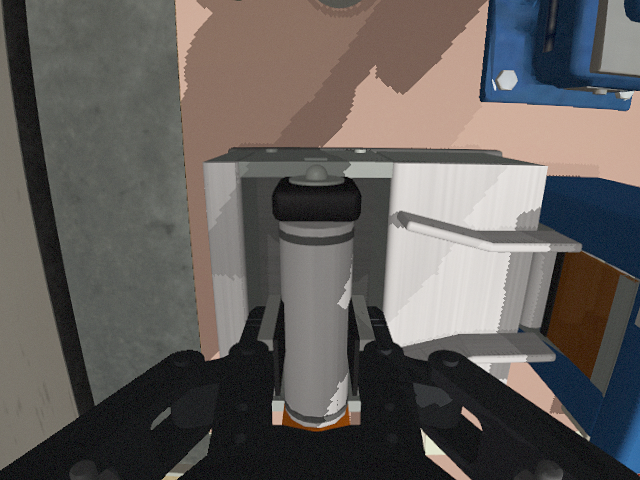

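```bash
python3 - <<'E'
import cv2
a=cv2.imread('pics/s5.png');cv2.imwrite('pics/s5c.png',cv2.resize(a[210:370,270:430],None,fx=3.7,fy=3.7,interpolation=cv2.INTER_CUBIC))
E
```

```text
(no output)
```

View pics/s5c.png

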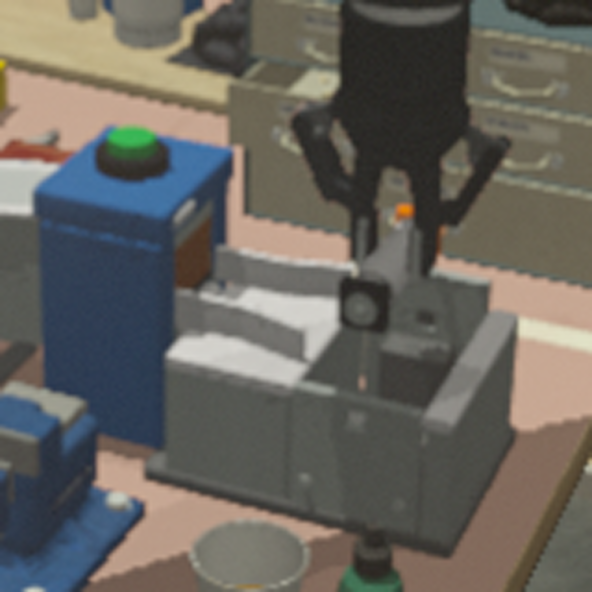

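```bash
python3 - <<'E'
from fit import *
a=cv2.imread('pics/w5.png');cv2.imwrite('pics/w5c.png',cv2.resize(a[140:360,195:455],None,fx=3,fy=2.7,interpolation=cv2.INTER_CUBIC))
s=ctrl.snapshot('side')
for z in (.150,.153,.156,.159,.162): print(z,proj(s,d2w(-135.7,75.7,z*1000)))
b=a[165:350:20]
E
```

```text
0.15 [[365.76418375 296.97520072]]
0.153 [[365.82084523 295.74822251]]
0.156 [[365.87761215 294.51850627]]
0.159 [[365.93448468 293.28604496]]
0.162 [[365.99146303 292.05083155]]
```

View pics/w5c.png

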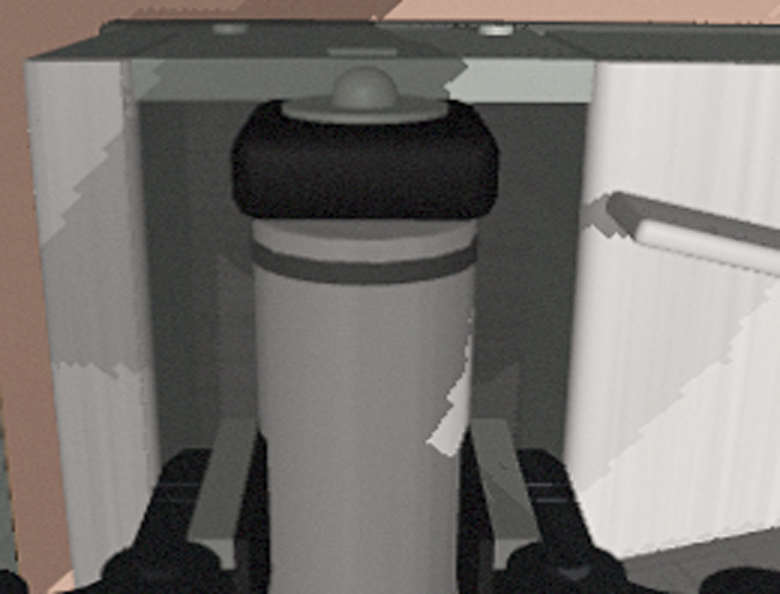

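```bash
python3 - <<'E'
from fit import *
s=ctrl.snapshot('wrist')
o=[]
for u,v,z,a,val in [(160,102,.095,1,63),(570,102,.095,1,63),(160,60,.095,1,71),(550,60,.095,1,71),(590,110,.095,0,-95),(567,470,.095,0,-95),(135,110,.095,0,-175),(159,470,.095,0,-175),(25,65,.095,0,-195),(70,520,.095,0,-195)]:
    o.append((195+u/3,140+v/2.7,z,a,val))
q=fit(s,o)
for v in (65,72,80): print('pin',w2d(onz(s,195+365/3,140+v/2.7,.157)))
god(-135,15,118)
E
```

```text
dryer [  0.46     0.1754 136.1542] res mm [-0.  -0.   0.  -0.  -0.7 -0.5 -0.3 -0.4  1.   0.9]
pin [-136.42842763   76.8614039   157.        ]
pin [-136.42808213   75.94770429  157.        ]
pin [-136.42768277   74.89958163  157.        ]
tcp dryer [-136.1   13.7  161.6]
tcp [0.548  0.0723 0.1616] ydir 136.07 tiltx [ 9.e-04  3.e-04 -1.e+00] q7 124.8 F [-0.57  0.31 -1.9 ] w 0.284 t 6.22
SLIDE [1.091, 0.029, -0.034] TWIST -0.011
```

```bash
sed -i 's/^D=.*/D=np.array([.4600,.1754]);TH=136.15/' h.py
python3 -m crank '{"slide":[[0.3,0,0],[0.6,0,0],[0.9,0,0],[1,0,0],[1,0,0],[1,0,0]],"twist":[0,0,0,0,0,0]}'
python3 -m crank '{"slide":[[0.025,0,0],[0.025,0,0],[0.05,0,0],[0.05,0,0]],"twist":[0,0,0,0]}'
python3 -m crank '{"slide":[[0.025,0,0],[0.025,0,0]],"twist":[0,0]}'
python3 - <<'E'
from h import *
god(-135,14,118)
E
```

```text
t: 6.72
tcp_pos: [0.5473, 0.0713, 0.1209]
tcp_rot: [154.7, 90.0, -159.3]
force: [0.5, -0.1, -1.4]
width: 0.288
t: 7.05
tcp_pos: [0.5474, 0.0714, 0.1193]
tcp_rot: [-28.8, 90.0, 17.2]
force: [-0.3, 0.1, -1.6]
width: 0.293
t: 7.22
tcp_pos: [0.5473, 0.0714, 0.1181]
tcp_rot: [-64.4, 90.0, -18.4]
force: [0.5, 0.2, -1.8]
width: 0.288
tcp dryer [-135.    14.5  118.1]
tcp [0.5473 0.0714 0.1181] ydir 136.00 tiltx [ 0. -0. -1.] q7 125.4 F [ 0.5   0.24 -1.76] w 0.288 t 7.22
SLIDE [0.003, 0.001, 0.013] TWIST -0.025
```

```bash
for i in 1 2 ; do python3 -m crank '{"slide":[[0.025,0,0],[0.025,0,0]],"twist":[0,0]}' | egrep 'pos|force';  done; python3 -m crank '{"slide":[[0.025,0,0],[0.025,0,0]],"twist":[0,0]}'| egrep 'pos|force'
```

```text
tcp_pos: [0.5473, 0.0713, 0.117]
force: [0.0, -0.4, -2.4]
tcp_pos: [0.5472, 0.0713, 0.116]
force: [0.7, 0.5, -2.0]
tcp_pos: [0.5474, 0.0714, 0.1151]
force: [-0.7, -0.2, -1.1]
```

```bash
python3 -m crank '{"slide":[[0.025,0,0],[0.025,0,0]],"twist":[0,0]}'| egrep 'pos|force'; python3 -m crank '{"slide":[[0.025,0,0],[0.025,0,0]],"twist":[0,0]}'| egrep 'pos|force'
```

```text
tcp_pos: [0.5476, 0.0716, 0.1143]
force: [0.2, 1.3, 3.8]
tcp_pos: [0.5477, 0.0717, 0.1135]
force: [0.1, 1.8, 7.6]
```

```bash
python3 -m crank '{"slide":[[-0.09,0,0],[-0.09,0,0],[-0.09,0,0]],"twist":[0,0,0]}'| egrep 'pos|force'; python3 -m crank '{"slide":[[0,0,0.05],[0,0,0.1],[0,0,0.15],[0,0,0.2],[0,0,0.25],[0,0,0.25]],"twist":[0,0,0,0,0,0]}'| egrep 'pos|force'
python3 - <<'E'
from h import *
god(-135,-1.7,117)
E
```

```text
tcp_pos: [0.5472, 0.0712, 0.1167]
force: [-1.2, 0.4, -2.0]
tcp_pos: [0.5541, 0.0785, 0.1165]
force: [-3.5, -4.3, -1.1]
tcp dryer [-135.     4.7  116.5]
tcp [0.5541 0.0785 0.1165] ydir 136.00 tiltx [-9.e-04 -5.e-04 -1.e+00] q7 124.9 F [-3.46 -4.29 -1.11] w 0.289 t 8.80
SLIDE [-0.013, 0.001, 0.159] TWIST -0.026
```

```bash
python3 -m crank '{"slide":[[0,0,0.05],[0,0,0.1],[0,0,0.16],[0,0,0.16]],"twist":[0,0,0,0]}'| egrep 'pos|force'
python3 - <<'E'
from h import *
god(-135,-1.7,117)
snap('wrist','w6');s=snap('side','s6')
a=s['color'];cv2.imwrite('pics/s6c.png',cv2.resize(a[220:340,310:430],None,fx=4.5,fy=4.5,interpolation=cv2.INTER_CUBIC))
a=cv2.imread('pics/w6.png');cv2.imwrite('pics/w6c.png',cv2.resize(a[90:320,195:455],None,fx=3,fy=2.6,interpolation=cv2.INTER_CUBIC))
E
```

```text
tcp_pos: [0.5584, 0.0829, 0.1165]
force: [-4.9, -5.1, -1.3]
tcp dryer [-135.    -1.5  116.5]
tcp [0.5584 0.0829 0.1165] ydir 135.99 tiltx [-1.1e-03 -6.0e-04 -1.0e+00] q7 124.5 F [-4.85 -5.07 -1.35] w 0.294 t 9.13
SLIDE [-0.013, 0.001, 0.006] TWIST -0.027
```

View pics/w6c.png

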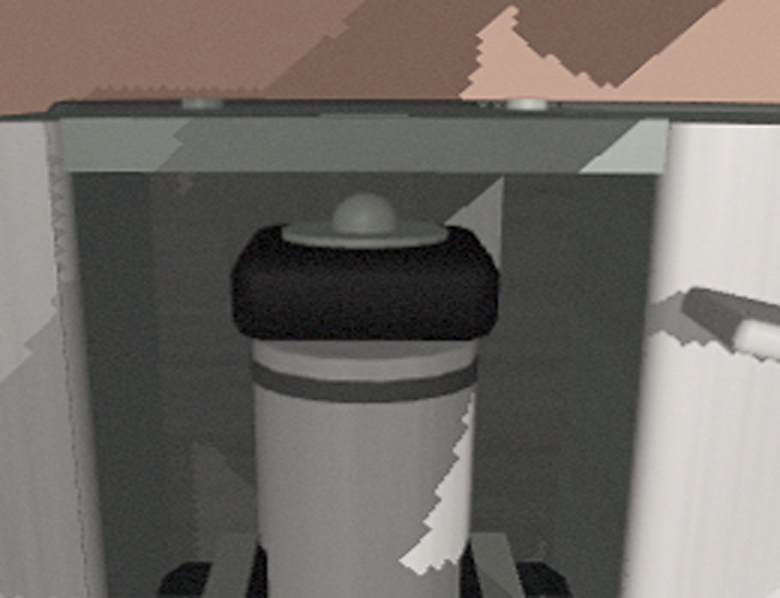

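View pics/s6c.png

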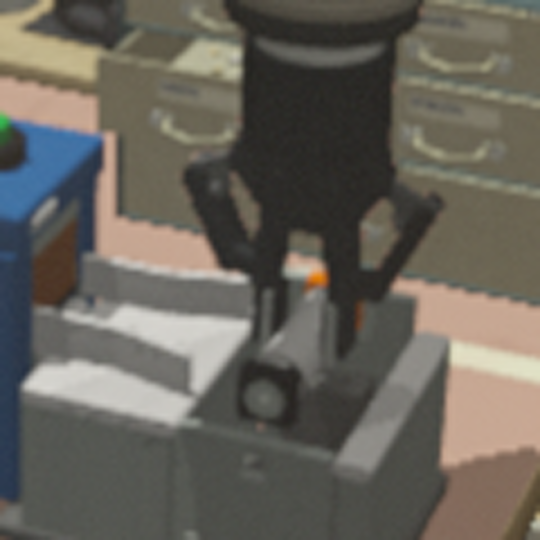

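```bash
python3 - <<'E'
from h import *
s=ctrl.snapshot('wrist')
for v in (195,203,210): print('pin',w2d(onz(s,195+364/3,90+v/2.6,.1117)))
print('edge',w2d(onz(s,195+300/3,90+172/2.6,.095)))
E
python3 -m crank '{"slide":[[0.1,0,0],[0.2,0,0],[0.3,0,0],[0.4,0,0]],"twist":[0,0,0,0]}'| egrep 'pos|force'
```

```text
pin [-135.35015502   62.01555365  111.7       ]
pin [-135.35218903   60.92897418  111.7       ]
pin [-135.35397384   59.97456005  111.7       ]
edge [-143.7834708    63.73695658   95.        ]
tcp_pos: [0.5587, 0.0827, 0.1008]
force: [-5.7, -5.5, 3.7]
```

```bash
python3 -m crank '{"slide":[[0.1,0,0],[0.2,0,0],[0.25,0,0],[0.3,0,0]],"twist":[0,0,0,0]}'| egrep 'pos|force'; python3 -m crank '{"slide":[[0.03,0,0],[0.05,0,0],[0.05,0,0]],"twist":[0,0,0]}'| egrep 'pos|force'
python3 - <<'E'
from h import *
god(-135,6.8,85.8)
snap('wrist','w7');s=snap('side','s7')
a=s['color'];cv2.imwrite('pics/s7c.png',cv2.resize(a[220:340,310:430],None,fx=4.5,fy=4.5,interpolation=cv2.INTER_CUBIC))
a=cv2.imread('pics/w7.png');cv2.imwrite('pics/w7c.png',cv2.resize(a[90:320,195:455],None,fx=3,fy=2.6,interpolation=cv2.INTER_CUBIC))
E
```

```text
tcp_pos: [0.5585, 0.0828, 0.0886]
force: [-4.5, -4.2, 2.3]
tcp_pos: [0.5585, 0.0828, 0.0866]
force: [-3.4, -3.6, -1.9]
tcp dryer [-135.2   -1.5   86.6]
tcp [0.5585 0.0828 0.0866] ydir 135.98 tiltx [-6.e-04 -4.e-04 -1.e+00] q7 124.9 F [-3.38 -3.62 -1.87] w 0.287 t 10.20
SLIDE [0.021, 0.003, -0.207] TWIST -0.028
```

View pics/w7c.png

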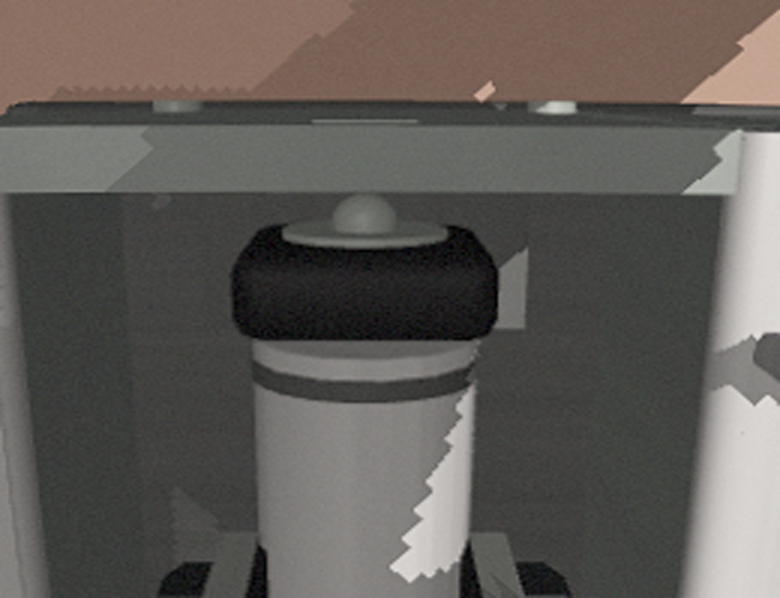

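View pics/s7c.png

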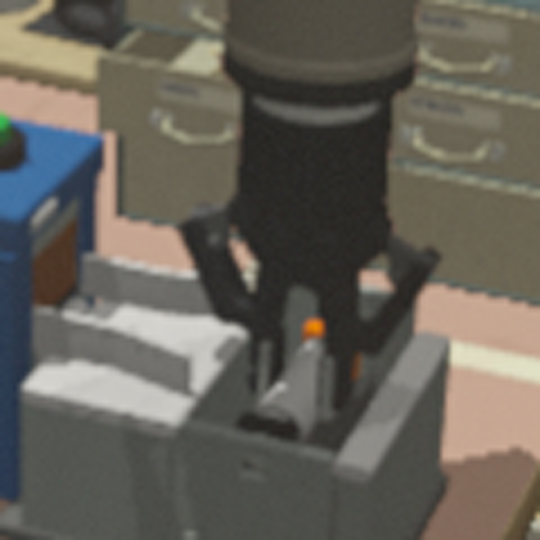

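```bash
python3 -m crank '{"slide":[[0.01,0,-0.05],[0.01,0,-0.1],[0.01,0,-0.15],[0.01,0,-0.2],[0.01,0,-0.2]],"twist":[0,0,0,0,0]}'| egrep 'pos|force'
python3 - <<'E'
from h import *
god(-135,6.8,85.8)
a=snap('wrist','w8')['color'];cv2.imwrite('pics/w8c.png',cv2.resize(a[90:320,195:455],None,fx=3,fy=2.6,interpolation=cv2.INTER_CUBIC))
E
```

```text
tcp_pos: [0.5532, 0.0774, 0.0865]
force: [-0.2, -1.8, 0.1]
tcp dryer [-135.2    6.1   86.5]
tcp [0.5532 0.0774 0.0865] ydir 136.00 tiltx [ 6.e-04  3.e-04 -1.e+00] q7 125.3 F [-0.24 -1.81  0.14] w 0.290 t 10.72
SLIDE [0.018, 0.004, -0.018] TWIST -0.026
```

View pics/w8c.png

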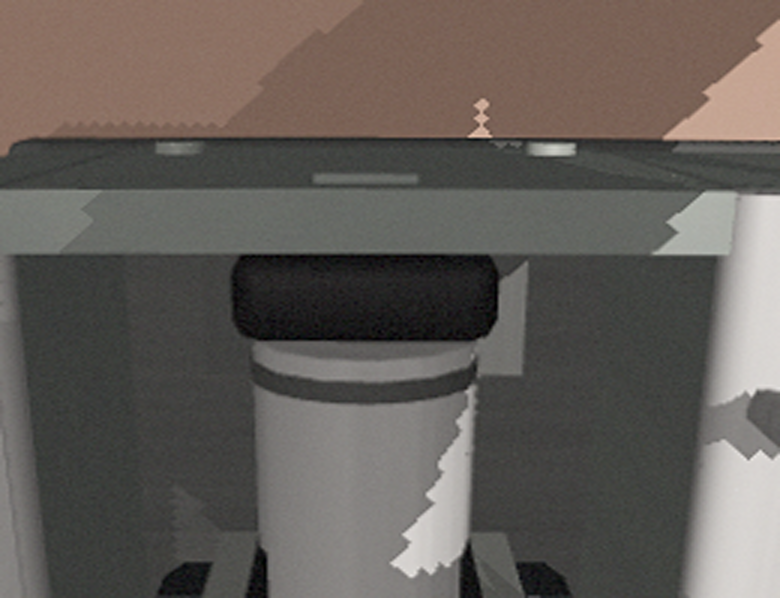

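```bash
python3 -m crank '{"slide":[[0.02,0,-0.02],[0.02,0,-0.03],[0.02,0,-0.03]],"twist":[0,0,0]}'| egrep 'pos|force'
python3 -m crank '{"slide":[[0,0,0],[0,0,0],[0,0,0],[0,0,0]],"twist":[0,0,0,0]}' -0.1 | egrep 'pos|force|wid'
python3 -m crank '{"slide":[[-0.5,0,0],[-1,0,0],[-2,0,0],[-3,0,0],[-4,0,0],[-4,0,1],[-4,0,1.7],[-4,0,1.7]],"twist":[0,0,0,0,0,0,0,0]}' | egrep 'pos|force|wid'
python3 - <<'E'
from h import *
god(-135,6.8,85.8)
a=snap('wrist','w9')['color']
s=snap('side','s9')
a=s['color'];cv2.imwrite('pics/s9c.png',cv2.resize(a[220:340,310:430],None,fx=4.5,fy=4.5,interpolation=cv2.INTER_CUBIC))
E
```

```text
tcp_pos: [0.5532, 0.0773, 0.0864]
force: [-1.5, 0.3, 10.8]
tcp_pos: [0.5523, 0.0766, 0.0854]
force: [0.1, -0.6, 1.1]
width: 0.457
tcp_pos: [0.602, 0.1303, 0.2462]
force: [-2.8, 1.2, 0.6]
width: 0.449
tcp dryer [-133.7  -65.9  246.2]
tcp [0.602  0.1303 0.2462] ydir 136.23 tiltx [ 0.0024  0.0022 -1.    ] q7 120.5 F [-2.79  1.24  0.65] w 0.449 t 12.02
SLIDE [4.003, -0.03, -1.83] TWIST 0.013
```

View pics/w9.png

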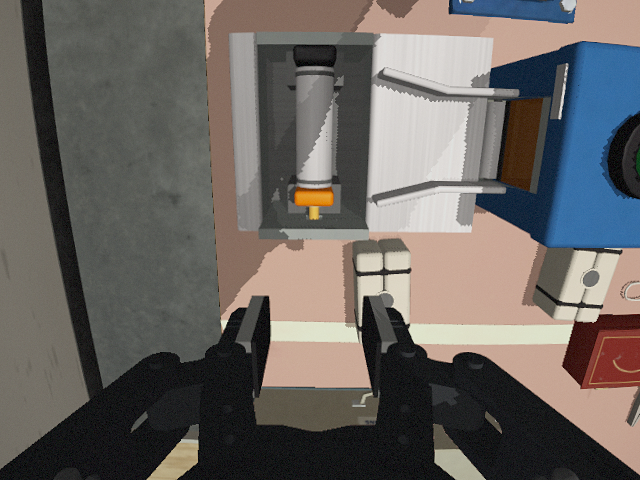

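View pics/s9c.png

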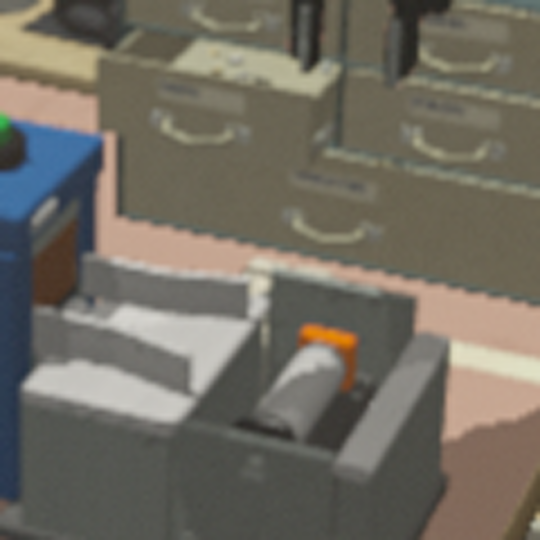

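```bash
python3 - <<'E'
from h import *
s=ctrl.snapshot('wrist');a=s['color'];cv2.imwrite('pics/w9c.png',cv2.resize(a[30:250,240:400],None,fx=2.7,fy=2.7,interpolation=cv2.INTER_CUBIC))
hsv=cv2.cvtColor(a,cv2.COLOR_BGR2HSV)
m=cv2.inRange(hsv,(8,200,150),(20,255,255));n,l,t,c=cv2.connectedComponentsWithStats(m);print(t[t[:,4]>60].tolist())
for v in (188,206): print(v,w2d(onz(s,314,v,.096)))
for n_,y in (('or in',-39),('or out',-51)): print(n_,proj(s,d2w(-135,y,96)))
print('black out',proj(s,d2w(-135,63,96)),'black in',proj(s,d2w(-135,51,96)), 'low edge',proj(s,d2w(-135,63,95)))
E
```

```text
[[0, 0, 640, 480, 306689], [296, 198, 39, 15, 511]]
188 [-136.77001059  -30.62848436   96.        ]
206 [-136.79766654  -44.29916421   96.        ]
or in [[316.38163989 199.07745514]]
or out [[316.38540783 214.6481398 ]]
black out [[316.33744634  52.43654077]] black in [[316.34395038  70.92487585]] low edge [[316.33595431  52.69313285]]
```

View pics/w9c.png

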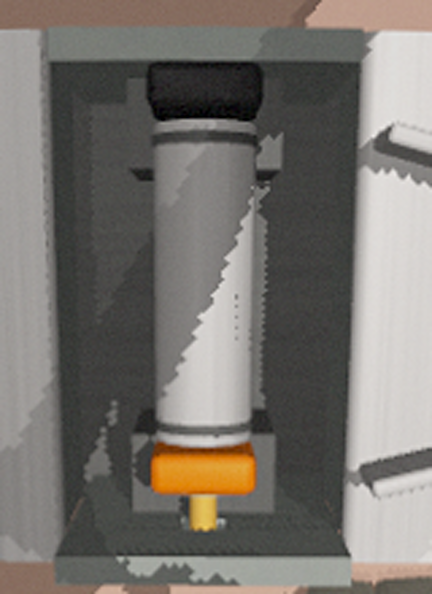

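```bash
python3 - <<'E'
from h import *
go([.645,.262,.28],140)
E
```

```text
tcp [0.5992 0.1252 0.245 ] ydir 136.01 tiltx [-1.1e-03 -7.0e-04 -1.0e+00] q7 120.6 F [ 0.05 -0.22 -0.16] w 0.452 t 12.17
SLIDE [-0.879, 1.552, 3.255] TWIST -0.666
```

```bash
python3 -m crank '{"slide":[[-0.6,0.4,0.6],[-0.88,0.8,1.2],[-0.88,1.2,1.9],[-0.88,1.62,2.6],[-0.88,1.62,2.6],[-0.88,1.62,2.6]],"twist":[-0.3,-0.6,-0.6,-0.6,-0.6,-0.6]}' 0.8 | egrep 'pos|force|wid'
python3 - <<'E'
from h import *
go([.614,.242,.28],140)
a=snap('wrist','w10')['color']
E
```

```text
tcp_pos: [0.6246, 0.2463, 0.28]
force: [0.7, -1.5, -0.1]
width: 0.901
tcp [0.6246 0.2463 0.28  ] ydir 139.71 tiltx [-1.2e-03 -5.0e-04 -1.0e+00] q7 114.4 F [ 0.66 -1.52 -0.12] w 0.901 t 12.67
SLIDE [0.0, 0.132, -0.253] TWIST -0.049
```

View pics/w10.png

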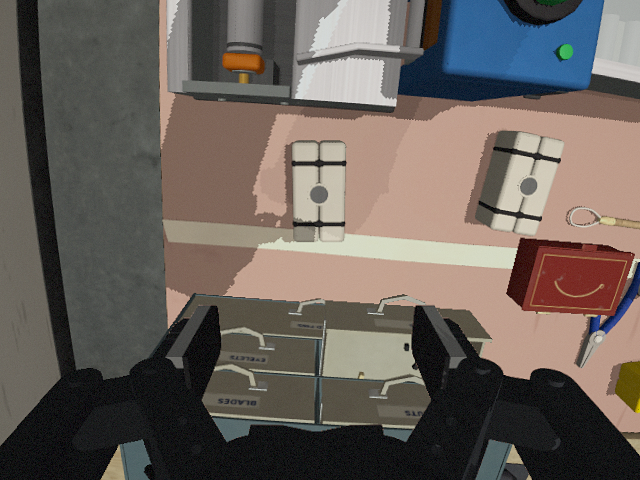

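```bash
cat > mould.py <<'E'
from h import *
def mould(s,pts,dot,z=.046):
    c=onz(s,*dot,z);P=[onz(s,*p,z) for p in pts]  # order TL,TR,BR,BL in image, long axis TL-BL
    m=np.mean(P,0)
    a=(P[3]+P[2]-P[0]-P[1])/2;b=(P[1]+P[2]-P[0]-P[3])/2
    print('dot',np.round(c,4),'quad mean',np.round(m,4),'len',np.linalg.norm(a).round(4),'wid',np.linalg.norm(b).round(4),'long dir %.1f'%np.degrees(np.arctan2(a[1],a[0])),'wid dir %.1f'%np.degrees(np.arctan2(b[1],b[0])))
E
python3 - <<'E'
from mould import *
s=ctrl.snapshot('wrist');a=s['color']
cv2.imwrite('pics/w10c.png',cv2.resize(a[120:260,270:590],None,fx=2.5,fy=2.5,interpolation=cv2.INTER_CUBIC))
mould(s,[(294,142),(345,141),(345,241),(294,241)],(319,195))
mould(s,[(508,132),(563,138),(540,233),(478,224)],(528,186))
E
```

```text
dot [0.6168 0.2388 0.046 ] quad mean [0.6152 0.2376 0.046 ] len 0.098 wid 0.0498 long dir 49.8 wid dir 140.2
dot [0.4518 0.3655 0.046 ] quad mean [0.4547 0.3595 0.046 ] len 0.0944 wid 0.0627 long dir 41.5 wid dir 133.5
```

View pics/w10c.png

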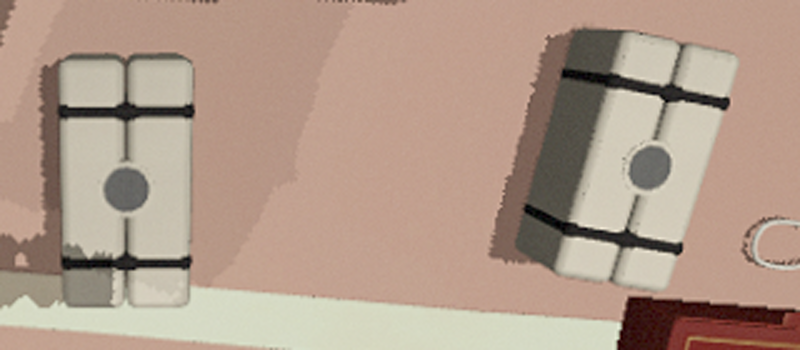

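```bash
python3 - <<'E'
from h import *
go([.616,.238,.027],140.2)
E
python3 -m crank '{"slide":[[0,0.1,-0.3],[1,0.14,-0.34],[2,0.14,-0.34],[3,0.14,-0.34],[4,0.14,-0.34],[5,0.14,-0.34],[5,0.14,-0.34],[5,0.14,-0.34]],"twist":[0,0,0,0,0,0,0,0]}' | egrep 'pos|force|wid'
python3 - <<'E'
from h import *
go([.616,.238,.027],140.2)
a=snap('wrist','w11')['color']
E
```

```text
tcp [0.625  0.2437 0.2805] ydir 139.52 tiltx [-5.e-04 -1.e-03 -1.e+00] q7 114.4 F [ 0.32 -0.01 -0.98] w 0.902 t 12.77
SLIDE [6.337, 0.081, -0.248] TWIST -0.113
tcp_pos: [0.6114, 0.2366, 0.0801]
force: [-0.2, 1.0, 0.9]
width: 0.903
tcp [0.6114 0.2366 0.0801] ydir 139.50 tiltx [-0.003  -0.0021 -1.    ] q7 115.0 F [-0.25  0.95  0.87] w 0.903 t 13.43
SLIDE [1.327, -0.067, 0.106] TWIST -0.116
```

View pics/w11.png

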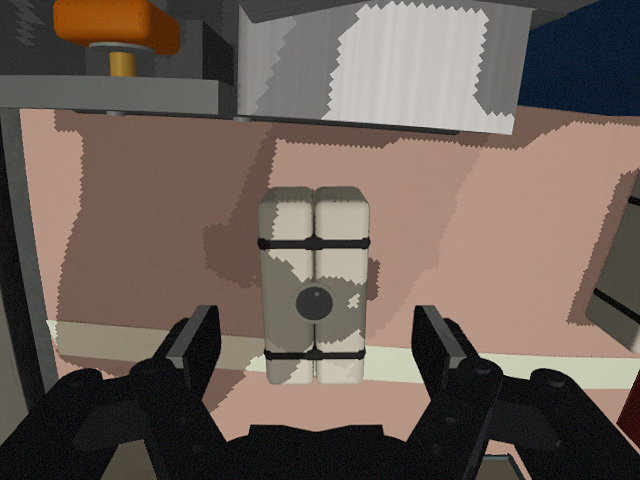

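```bash
python3 - <<'E'
from mould import *
s=ctrl.snapshot('wrist')
mould(s,[(259,200),(369,200),(364,383),(268,383)],(314,303))
go([.616,.238,.027],140.2)
E
```

```text
dot [0.6185 0.2418 0.046 ] quad mean [0.6169 0.2408 0.046 ] len 0.0988 wid 0.0503 long dir 50.1 wid dir 139.6
tcp [0.6135 0.2382 0.0835] ydir 139.53 tiltx [ 2.5e-03  9.0e-04 -1.0e+00] q7 115.0 F [ 0.26 -0.32  0.74] w 0.897 t 13.53
SLIDE [1.412, -0.048, 0.034] TWIST -0.112
```

```bash
python3 -m crank '{"slide":[[0.4,-0.03,0.1],[0.8,-0.03,0.12],[1.2,-0.03,0.12],[1.4,-0.03,0.12],[1.4,-0.03,0.12],[1.4,-0.03,0.12]],"twist":[0,0,0,0,0,0]}' | egrep 'pos|force|wid'
python3 -m crank '{"slide":[[0,0,0],[0,0,0],[0,0,0],[0,0,0],[0,0,0],[0,0,0],[0,0,0]],"twist":[0,0,0,0,0,0,0]}' -1 60 | egrep 'pos|force|wid'
python3 -m crank '{"slide":[[-0.5,0,0],[-1,0,0],[-2,0,0],[-3,0,0],[-4,0,0],[-4.5,0,0],[-4.5,0,0]],"twist":[0,0,0,0,0,0,0]}' | egrep 'pos|force|wid'
python3 - <<'E'
from h import *
god(-125,0,215,-90)
a=snap('wrist','w12')['color']
E
```

```text
tcp_pos: [0.617, 0.2416, 0.0265]
force: [-0.0, 0.2, 0.1]
width: 0.899
tcp_pos: [0.617, 0.2417, 0.0264]
force: [-2.9, -1.1, 11.6]
width: 0.597
tcp_pos: [0.6183, 0.2422, 0.211]
force: [0.1, 0.8, -3.2]
width: 0.601
tcp dryer [ -67.9 -157.8  211. ]
tcp [0.6183 0.2422 0.211 ] ydir 139.58 tiltx [ 0.0073  0.0037 -1.    ] q7 114.5 F [ 0.14  0.83 -3.17] w 0.601 t 15.20
SLIDE [-0.127, -1.189, -4.023] TWIST -14.429
```

View pics/w12.png

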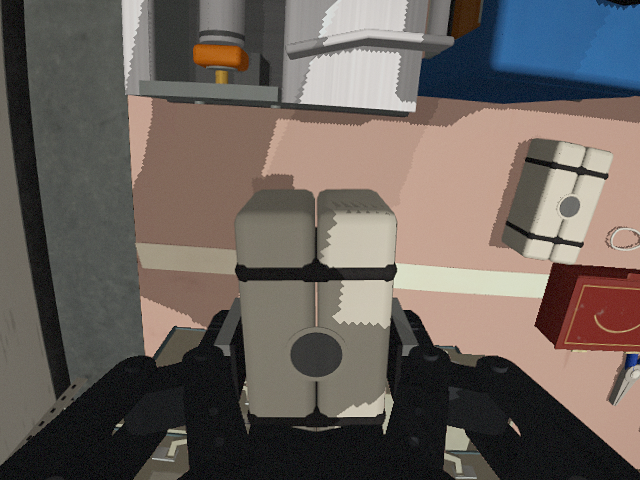

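```bash
python3 -m crank '{"slide":[[-0.13,-0.3,-0.4],[-0.13,-0.6,-0.9],[-0.13,-0.9,-1.5],[-0.13,-1.19,-2],[-0.13,-1.19,-2.6],[-0.13,-1.19,-3.2],[-0.13,-1.19,-3.6],[-0.13,-1.19,-4]],"twist":[0.5,1.5,2.5,3.6,4.7,5.8,6.9,8]}' | egrep 'pos|force|wid'
python3 -m crank '{"slide":[[0,0,0],[0,0,0],[0,0,0],[0,0,0],[0,0,0],[0,0,0],[0,0,0],[0,0,0]],"twist":[1.1,2.2,3.3,4.4,5.5,6.6,7.5,7.6]}' | egrep 'pos|force|wid'
python3 - <<'E'
from h import *
god(-125,0,135,90)
a=snap('wrist','w13')['color']
E
```

```text
tcp_pos: [0.5469, 0.0873, 0.2085]
force: [0.7, 0.2, -3.3]
width: 0.6
tcp_pos: [0.5477, 0.0884, 0.2086]
force: [0.2, 0.3, -3.8]
width: 0.595
tcp dryer [-123.5    1.9  208.6]
tcp [0.5477 0.0884 0.2086] ydir 45.69 tiltx [-0.0023 -0.0011 -1.    ] q7 37.7 F [ 0.23  0.35 -3.79] w 0.595 t 16.58
SLIDE [1.839, 0.053, 0.038] TWIST -0.076
```

View pics/w13.png

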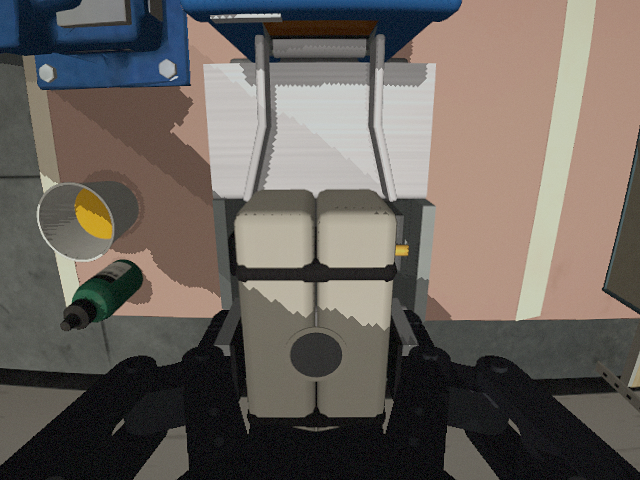

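```bash
python3 -m crank '{"slide":[[0.4,0.05,0.04],[0.9,0.05,0.04],[1.4,0.05,0.04],[1.8,0.05,0.04],[2.0,0.05,0.04],[2.08,0.05,0.04],[2.08,0.05,0.04]],"twist":[0,-0.08,-0.08,-0.08,-0.08,-0.08,-0.08]}' | egrep 'pos|force|wid'
python3 -m crank '{"slide":[[0.03,0,0],[0.06,0,0],[0.06,0,0]],"twist":[0,0,0]}' | egrep 'pos|force|wid'
python3 - <<'E'
from h import *
god(-125,0,122,90)
E
```

```text
tcp_pos: [0.5509, 0.0888, 0.1262]
force: [-0.3, -0.0, -3.0]
width: 0.6
tcp_pos: [0.5515, 0.0892, 0.1249]
force: [0.1, -0.2, -2.8]
width: 0.596
tcp dryer [-125.7   -1.2  124.9]
tcp [0.5515 0.0892 0.1249] ydir 46.50 tiltx [ 8.e-04  4.e-04 -1.e+00] q7 41.8 F [ 0.11 -0.22 -2.8 ] w 0.596 t 17.47
SLIDE [0.072, -0.031, -0.018] TWIST 0.059
```

```bash
python3 -m crank '{"slide":[[0.03,-0.03,-0.02],[0.06,-0.03,-0.02],[0.06,-0.03,-0.02]],"twist":[0,0.05,0.05]}' | egrep 'pos|force|wid'
python3 -m crank '{"slide":[[0.02,0,0],[0.02,0,0]],"twist":[0,0]}' | egrep 'pos|force|wid'
```

```text
tcp_pos: [0.5497, 0.0888, 0.1219]
force: [-0.2, -0.2, -4.2]
width: 0.597
tcp_pos: [0.5499, 0.0887, 0.1214]
force: [-1.0, -0.4, 0.3]
width: 0.604
```

```bash
python3 -m crank '{"slide":[[0,0,0],[0,0,0],[0,0,0],[0,0,0]],"twist":[0,0,0,0]}' 0.8 | egrep 'pos|force|wid'
python3 -m crank '{"slide":[[-0.6,0,0],[-1.2,0,0],[-1.7,0,0],[-1.7,0,0.5],[-1.7,0,1],[-1.7,0,1.5],[-1.7,0,1.8],[-1.7,0,1.8]],"twist":[0,0,0,0,0,0,0,0]}' | egrep 'pos|force|wid'
python3 - <<'E'
from h import *
god(-195,0,128,90)
a=snap('wrist','w14')['color'];snap('side','s14')
s=ctrl.snapshot('wrist')
E
```

```text
tcp_pos: [0.5499, 0.0888, 0.1212]
force: [-0.9, 0.1, 0.3]
width: 0.902
tcp_pos: [0.603, 0.0367, 0.1891]
force: [-0.8, -1.2, -0.3]
width: 0.899
tcp dryer [-199.2    0.9  189.1]
tcp [0.603  0.0367 0.1891] ydir 46.03 tiltx [ 6.0e-04 -1.1e-03 -1.0e+00] q7 46.6 F [-0.77 -1.22 -0.33] w 0.899 t 18.88
SLIDE [1.528, 0.023, -0.107] TWIST -0.020
```

View pics/w14.png

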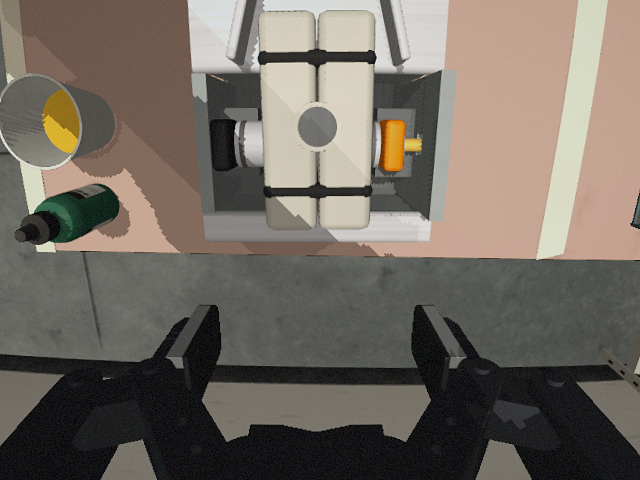

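View pics/s14.png

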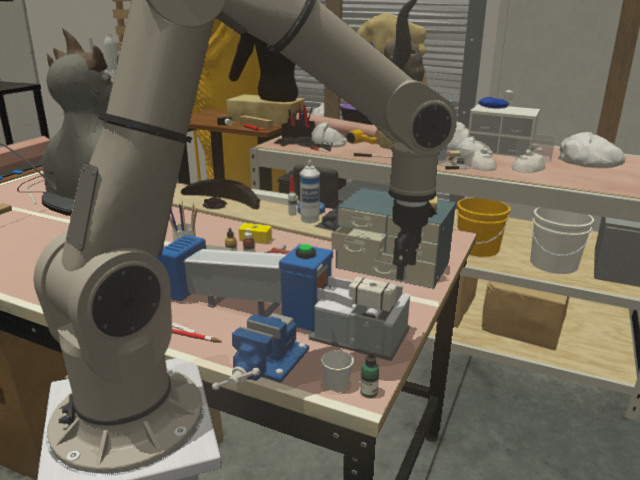

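```bash
python3 - <<'E'
from h import *
s=ctrl.snapshot('wrist')
print(w2d(onz(s,318,225,.14)),w2d(onz(s,318,127,.141)),w2d(onz(s,318,14,.141)))
E
python3 -m crank '{"slide":[[0,0,0.05],[0.4,0,0.05],[0.8,0.02,0.05],[1.2,0.02,0.05],[1.5,0.02,0.05],[1.5,0.02,0.05]],"twist":[0,0,0,0,0,0]}' -1 | egrep 'pos|force|wid'
python3 - <<'E'
from h import *
god(-40,0,128,90)
E
```

```text
[-168.3230151    -0.18402372  140.        ] [-1.21756234e+02 -4.43194492e-02  1.41000000e+02] [-7.44160435e+01  7.93252549e-02  1.41000000e+02]
tcp_pos: [0.6024, 0.0384, 0.127]
force: [-0.6, 0.2, -0.1]
width: 0.037
tcp dryer [-1.976e+02  1.000e-01  1.270e+02]
tcp [0.6024 0.0384 0.127 ] ydir 46.22 tiltx [-3.2e-03 -6.0e-04 -1.0e+00] q7 48.7 F [-0.64  0.22 -0.12] w 0.037 t 19.58
SLIDE [-0.018, 0.008, -3.939] TWIST 0.011
```

```bash
python3 -m crank '{"slide":[[-0.05,0,-0.3],[-0.07,0,-0.6],[-0.07,0,-0.8],[-0.07,0,-1],[-0.07,0,-1.2],[-0.07,0,-1.4],[-0.07,0,-1.6],[-0.07,0,-1.8]],"twist":[0,0,0,0,0,0,0,0]}' | egrep 'pos|force|wid'
python3 -m crank '{"slide":[[0,0,-0.2],[0,0,-0.4],[0,0,-0.6],[0,0,-0.8],[0,0,-1],[0,0,-1.2],[0,0,-1.3],[0,0,-1.3]],"twist":[0,0,0,0,0,0,0,0]}' | egrep 'pos|force|wid'
python3 - <<'E'
from h import *
god(-44,0,130,90)
a=snap('wrist','w15')['color'];snap('side','s15')
E
```

```text
tcp_pos: [0.5516, 0.0884, 0.1323]
force: [3.6, -3.4, 2.8]
width: -0.001
tcp_pos: [0.5131, 0.125, 0.1317]
force: [0.5, -0.1, 0.5]
width: 0.003
tcp dryer [-73.2  -0.4 131.7]
tcp [0.5131 0.125  0.1317] ydir 46.26 tiltx [-1.5e-03  2.0e-04 -1.0e+00] q7 35.9 F [ 0.52 -0.12  0.45] w 0.003 t 20.92
SLIDE [0.042, -0.008, -0.73] TWIST 0.018
```

View pics/w15.png

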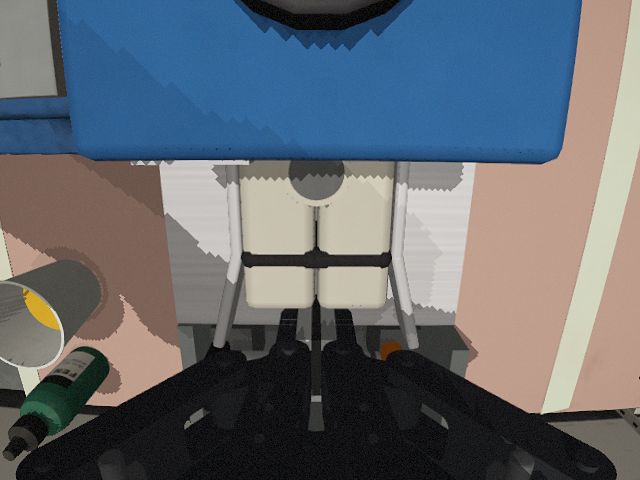

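```bash
python3 -m crank '{"slide":[[0,0,-0.15],[0,0,-0.3],[0,0,-0.45],[0,0,-0.6],[0,0,-0.7],[0,0,-0.7]],"twist":[0,0,0,0,0,0]}' | egrep 'pos|force|wid'
python3 - <<'E'
from h import *
god(-38,0,132,90)
a=snap('wrist','w16')['color'];snap('side','s16')
E
```

```text
tcp_pos: [0.4933, 0.1443, 0.1319]
force: [0.3, 0.7, -0.3]
width: -0.0
tcp dryer [-45.6  -0.6 131.9]
tcp [0.4933 0.1443 0.1319] ydir 46.25 tiltx [-6.e-04  2.e-04 -1.e+00] q7 32.5 F [ 0.31  0.7  -0.28] w -0.000 t 21.52
SLIDE [-0.002, -0.014, -0.189] TWIST 0.017
```

View pics/w16.png

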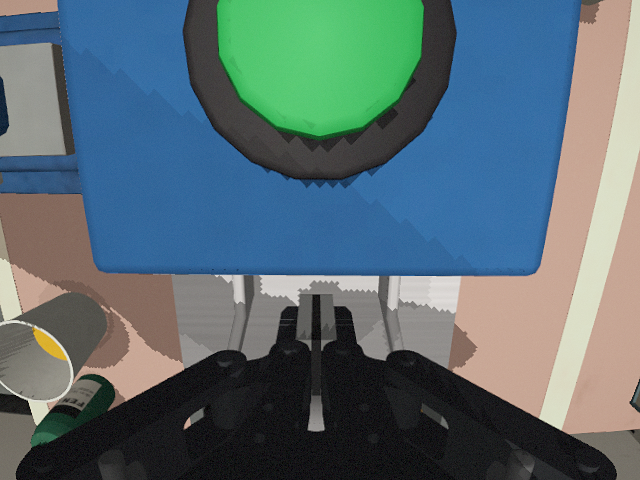

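```bash
python3 -m crank '{"slide":[[0,0,0.5],[0,0,1],[-0.5,0,1.5],[-1.5,0,2],[-2.5,0,2.5],[-3,0,3],[-3,0,3],[-3,0,3]],"twist":[0,0,0,0,0,0,0,0]}' | egrep 'pos|force|wid'
python3 - <<'E'
from h import *
god(-38,0,132,90)
a=snap('wrist','w17')['color'];snap('side','s17');snap('top','t17')
a=cv2.imread('pics/s17.png');b=cv2.imread('pics/t17.png')
c=np.hstack([cv2.resize(a[220:340,150:330],(600,400)),]);cv2.imwrite('pics/s17c.png',c)
cv2.imwrite('pics/t17c.png',cv2.resize(b[180:400,230:490],None,fx=2.7,fy=2.7))
E
```

```text
tcp_pos: [0.5819, 0.059, 0.2533]
force: [-0.6, 0.9, -0.6]
width: -0.001
tcp dryer [-168.6   -0.5  253.3]
tcp [0.5819 0.059  0.2533] ydir 46.05 tiltx [ 2.6e-03  4.0e-04 -1.0e+00] q7 41.9 F [-0.63  0.88 -0.64] w -0.001 t 22.28
SLIDE [3.027, -0.025, -3.269] TWIST -0.017
```

View pics/w17.png

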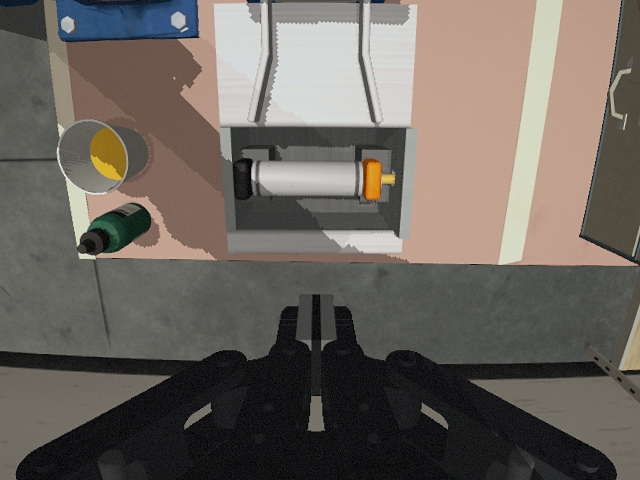

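View pics/s17c.png

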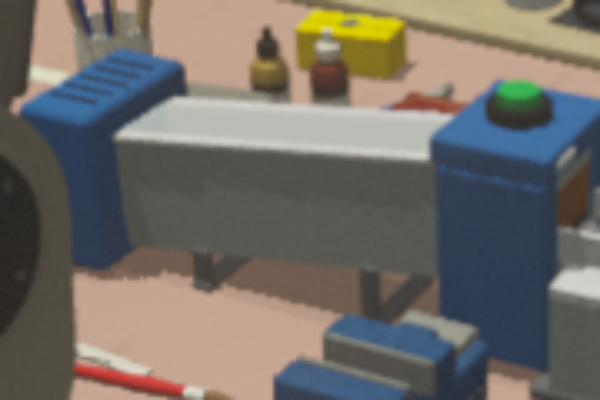

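View pics/t17c.png

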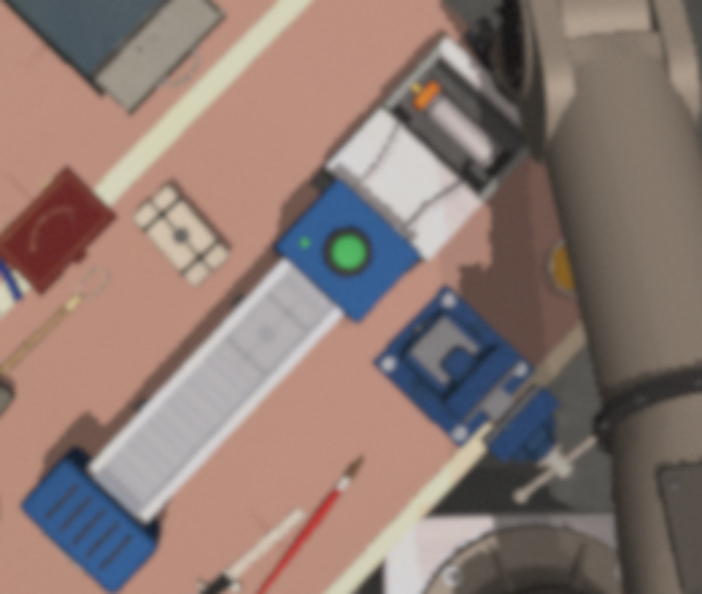

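```bash
python3 - <<'E'
from mould import *
b=ctrl.snapshot('top');k=lambda u,v:(230+u/2.7,180+v/2.7)
mould(b,[k(222,246),k(200,285),k(136,213),k(172,181)],k(180,235))
go([.465,.38,.29],133)
E
```

```text
dot [0.4502 0.3703 0.046 ] quad mean [0.4541 0.3677 0.046 ] len 0.0929 wid 0.0478 long dir 38.8 wid dir 139.8
tcp [0.5798 0.0607 0.2508] ydir 46.22 tiltx [-2.e-03 -4.e-04 -1.e+00] q7 41.9 F [ 0.27 -0.13 -0.08] w 0.000 t 22.48
SLIDE [-0.977, 3.776, -7.596] TWIST -14.463
```

```bash
python3 -m crank '{"slide":[[-0.98,0,0],[-0.98,0.8,-1],[-0.98,1.4,-2],[-0.98,2,-3],[-0.98,2.5,-4],[-0.98,3,-5],[-0.98,3.4,-6],[-0.98,3.8,-7]],"twist":[-1,-2,-3,-4,-5,-6,-7,-8]}' 0.8 | egrep 'pos|force|wid'
python3 -m crank '{"slide":[[0,0,0],[0,0,0],[0,0,0],[0,0,0],[0,0,0],[0,0,0],[0,0,0]],"twist":[-1.1,-2.2,-3.3,-4.4,-5.5,-6.3,-6.3]}' | egrep 'pos|force|wid'
python3 - <<'E'
from h import *
go([.465,.38,.29],133)
snap('wrist','w18')
E
```

```text
tcp_pos: [0.4934, 0.3399, 0.2903]
force: [1.2, 0.0, 0.5]
width: 0.901
tcp_pos: [0.4945, 0.338, 0.2902]
force: [-0.3, 1.3, -0.1]
width: 0.901
tcp [0.4945 0.338  0.2902] ydir 132.28 tiltx [-0.0014 -0.001  -1.    ] q7 93.2 F [-0.32  1.26 -0.12] w 0.901 t 23.73
SLIDE [0.004, 1.272, 0.16] TWIST -0.120
```

View pics/w18.png

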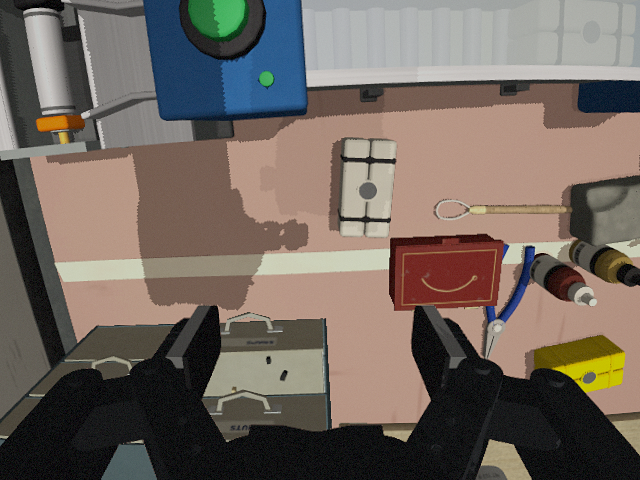

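```bash
python3 - <<'E'
from mould import *
s=ctrl.snapshot('wrist');a=s['color']
cv2.imwrite('pics/w18c.png',cv2.resize(a[120:320,320:520],None,fx=3,fy=3,interpolation=cv2.INTER_CUBIC))
E
```

```text
(no output)
```

View pics/w18c.png

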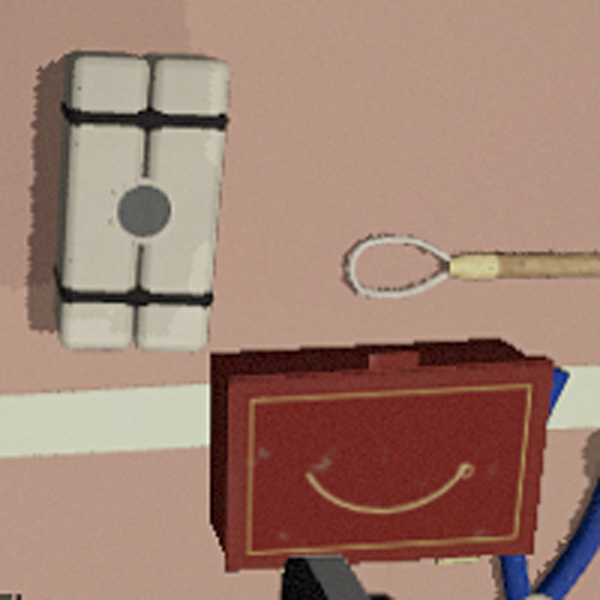

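```bash
python3 - <<'E'
from mould import *
s=ctrl.snapshot('wrist');k=lambda u,v:(320+u/3,120+v/3)
mould(s,[k(75,53),k(229,58),k(209,350),k(62,347)],k(144,211))
print('box corner',onz(s,*k(230,372),.05),onz(s,*k(212,355),.0))
go([.4525,.3655,.15],130)
E
```

```text
dot [0.4513 0.368  0.046 ] quad mean [0.4503 0.367  0.046 ] len 0.0985 wid 0.0504 long dir 40.8 wid dir 130.5
box corner [0.47133296 0.42826418 0.05      ] [0.47573581 0.43720993 0.        ]
tcp [0.4948 0.3379 0.2906] ydir 131.81 tiltx [-9.e-04 -6.e-04 -1.e+00] q7 92.8 F [ 0.57  0.19 -0.02] w 0.896 t 23.88
SLIDE [3.515, 1.219, -0.326] TWIST 0.302
```

```bash
python3 -m crank '{"slide":[[0.5,0.4,-0.1],[1,0.8,-0.2],[1.8,1.2,-0.28],[2.6,1.28,-0.28],[3.5,1.28,-0.28],[4.3,1.28,-0.28],[5,1.28,-0.28],[5,1.28,-0.28]],"twist":[0.1,0.17,0.17,0.17,0.17,0.17,0.17,0.17]}' 0.6 | egrep 'pos|force|wid'
python3 - <<'E'
from h import *
go([.451,.3675,.027],130.8)
snap('wrist','w19')
go([.451,.3675,.027],130.8)
E
```

```text
tcp_pos: [0.4501, 0.3666, 0.0861]
force: [-1.9, -0.7, -0.1]
width: 0.798
tcp [0.4501 0.3666 0.0861] ydir 130.86 tiltx [-0.0054 -0.0055 -1.    ] q7 87.2 F [-1.87 -0.75 -0.09] w 0.798 t 24.55
SLIDE [1.477, 0.005, 0.043] TWIST 0.009
tcp [0.4513 0.3674 0.089 ] ydir 130.86 tiltx [-0.0035 -0.0038 -1.    ] q7 87.2 F [0.05 0.13 0.37] w 0.799 t 24.60
SLIDE [1.549, 0.008, 0.005] TWIST 0.011
```

View pics/w19.png

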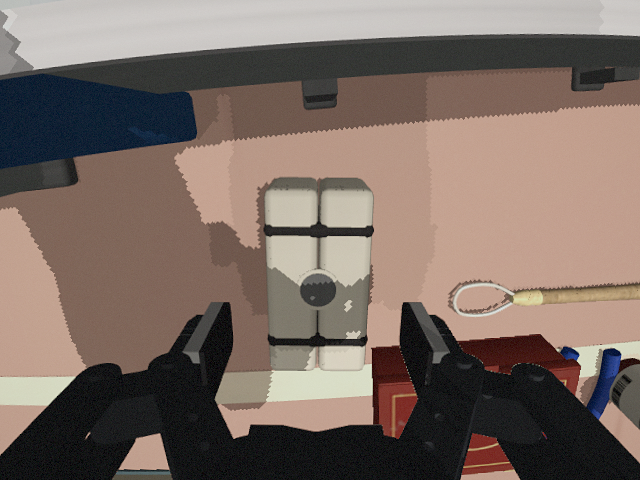

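```bash
python3 - <<'E'
from mould import *
s=ctrl.snapshot('wrist')
mould(s,[(265,192),(373,191),(366,369),(271,369)],(318,290))
go([.451,.3675,.027],130.8)
E
python3 -m crank '{"slide":[[0.4,0,0],[0.8,0,0],[1.2,0,0],[1.5,0,0],[1.5,0,0],[1.5,0,0]],"twist":[0,0,0,0,0,0]}' | egrep 'pos|force|wid'
```

```text
dot [0.4533 0.3696 0.046 ] quad mean [0.452 0.369 0.046] len 0.0972 wid 0.051 long dir 40.9 wid dir 131.2
tcp [0.4524 0.3683 0.0911] ydir 130.87 tiltx [-0.0012 -0.0014 -1.    ] q7 87.3 F [-0.78  0.18  0.67] w 0.800 t 24.65
SLIDE [1.602, 0.009, -0.036] TWIST 0.012
tcp_pos: [0.4531, 0.3689, 0.0322]
force: [0.5, 0.6, 0.5]
width: 0.804
```

```bash
python3 -m crank '{"slide":[[0.1,0,0],[0.14,0,0],[0.14,0,0]],"twist":[0,0,0]}' | egrep 'pos|force|wid'
python3 -m crank '{"slide":[[0,0,0],[0,0,0],[0,0,0],[0,0,0],[0,0,0],[0,0,0],[0,0,0]],"twist":[0,0,0,0,0,0,0]}' -1 70 | egrep 'pos|force|wid'
python3 -m crank '{"slide":[[-0.5,0,0],[-1,0,0],[-2,0,0],[-3,0,0],[-4,0,0],[-5,0,0],[-5.5,0,0],[-5.5,0,0]],"twist":[0,0,0,0,0,0,0,0]}' | egrep 'pos|force|wid'
python3 - <<'E'
from h import *
god(-125,0,245,90)
snap('wrist','w20')
E
```

```text
tcp_pos: [0.4528, 0.3686, 0.0259]
force: [-1.2, 0.2, 0.9]
width: 0.801
tcp_pos: [0.4528, 0.3687, 0.0262]
force: [-2.3, -1.3, 8.3]
width: 0.6
tcp_pos: [0.4542, 0.3697, 0.2509]
force: [-0.1, 1.2, -2.8]
width: 0.599
tcp dryer [ 138.8 -136.1  250.9]
tcp [0.4542 0.3697 0.2509] ydir 130.94 tiltx [ 0.0052  0.0054 -1.    ] q7 86.7 F [-0.07  1.18 -2.8 ] w 0.599 t 26.65
SLIDE [0.122, -6.877, -2.79] TWIST 14.132
```

View pics/w20.png

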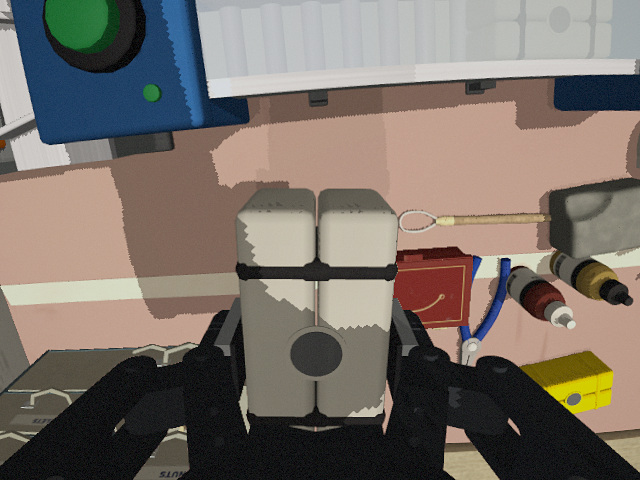

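```bash
python3 -m crank '{"slide":[[0,-0.8,0],[0,-1.7,0],[0,-2.6,0],[0,-3.5,0],[0,-4.4,0],[0,-5.3,0],[0,-6.2,-0.2],[0,-6.88,-0.5]],"twist":[0,0.5,1.5,2.5,3.5,4.5,5.5,6.5]}' | egrep 'pos|force|wid'
python3 - <<'E'
from h import *
god(-125,0,245,90)
E
```

```text
tcp_pos: [0.6189, 0.1448, 0.2435]
force: [-0.1, -0.1, -3.0]
width: 0.599
tcp dryer [-135.8  -88.   243.5]
tcp [0.6189 0.1448 0.2435] ydir 91.60 tiltx [-0.0018 -0.002  -1.    ] q7 79.0 F [-0.11 -0.14 -3.01] w 0.599 t 27.37
SLIDE [-0.031, -1.352, -1.758] TWIST 7.575
```

```bash
python3 -m crank '{"slide":[[0,-0.3,-0.4],[0,-0.6,-0.9],[0,-0.9,-1.3],[0,-1.2,-1.6],[0,-1.35,-1.75],[0,-1.35,-1.75],[0,-1.35,-1.75],[0,-1.35,-1.75]],"twist":[1,2.1,3.2,4.3,5.4,6.5,7.5,7.5]}' | egrep 'pos|force|wid'
python3 - <<'E'
from h import *
god(-125,0,127,90)
snap('wrist','w21');snap('side','s21')
god(-125,0,127,90)
E
```

```text
tcp_pos: [0.549, 0.091, 0.2441]
force: [0.6, 0.2, -2.5]
width: 0.597
tcp dryer [-122.7   -0.8  244.1]
tcp [0.549  0.091  0.2441] ydir 46.64 tiltx [-0.002  -0.0011 -1.    ] q7 37.9 F [ 0.6   0.23 -2.45] w 0.597 t 28.03
SLIDE [2.928, -0.013, 0.06] TWIST 0.081
tcp dryer [-122.7   -1.2  244.5]
tcp [0.5493 0.0912 0.2445] ydir 47.19 tiltx [-0.0016 -0.001  -1.    ] q7 38.4 F [-0.29 -0.02 -3.66] w 0.594 t 28.13
SLIDE [2.937, -0.025, 0.058] TWIST 0.173
```

View pics/w21.png

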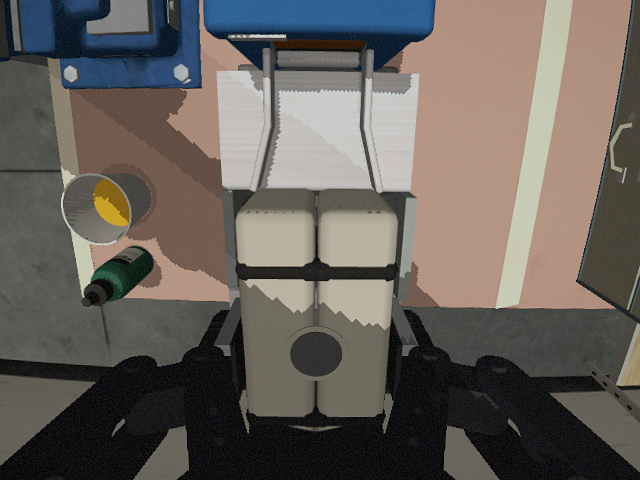

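```bash
python3 -m crank '{"slide":[[0.6,0,0.06],[1.2,0,0.06],[1.8,-0.01,0.06],[2.4,-0.01,0.06],[2.8,-0.01,0.06],[2.92,-0.01,0.06],[2.92,-0.01,0.06]],"twist":[0.1,0.15,0.15,0.15,0.15,0.15,0.15]}' | egrep 'pos|force|wid'
python3 - <<'E'
from h import *
god(-125,0,123,90)
E
```

```text
tcp_pos: [0.5505, 0.0889, 0.1274]
force: [-0.1, -0.4, -2.4]
width: 0.601
tcp dryer [-125.2   -0.3  127.4]
tcp [0.5505 0.0889 0.1274] ydir 46.19 tiltx [-0.0027 -0.0012 -1.    ] q7 42.5 F [-0.13 -0.39 -2.45] w 0.601 t 28.72
SLIDE [0.109, -0.008, -0.004] TWIST 0.007
```

```bash
python3 -m crank '{"slide":[[0.05,0,0],[0.1,0,0],[0.12,0,0],[0.12,0,0]],"twist":[0,0,0,0]}' | egrep 'pos|force|wid'
python3 -m crank '{"slide":[[0.02,0,0],[0.02,0,0]],"twist":[0,0]}' | egrep 'pos|force|wid'
```

```text
tcp_pos: [0.5516, 0.0894, 0.1245]
force: [-0.3, 0.7, -2.3]
width: 0.597
tcp_pos: [0.5515, 0.0894, 0.1234]
force: [0.3, -0.7, -3.4]
width: 0.601
```

```bash
python3 -m crank '{"slide":[[0.02,0,0],[0.04,0,0],[0.04,0,0]],"twist":[0,0,0]}' | egrep 'pos|force|wid'
python3 -m crank '{"slide":[[0.01,0,0],[0.01,0,0]],"twist":[0,0]}' | egrep 'pos|force|wid'
```

```text
tcp_pos: [0.5512, 0.0893, 0.1214]
force: [1.0, -0.2, -3.2]
width: 0.599
tcp_pos: [0.5514, 0.0892, 0.1213]
force: [-0.7, 1.2, -1.1]
width: 0.598
```

Near contact; release and go behind the mould.

```bash
python3 -m crank '{"slide":[[0.01,0,0],[0.01,0,0],[0.01,0,0],[0.01,0,0],[0.01,0,0]],"twist":[0,0,0,0,0]}' 0.8 | egrep 'pos|force|wid'
python3 -m crank '{"slide":[[-0.6,0,0],[-1.2,0,0],[-1.7,0,0],[-1.7,0,0.5],[-1.7,0,1],[-1.7,0,1.5],[-1.7,0,1.9],[-1.7,0,1.9]],"twist":[0,0,0,0,0,0,0,0]}' | egrep 'pos|force|wid'
python3 - <<'E'
from h import *
s=snap('wrist','w22')
god(-200,0,130,90)
E
```

```text
tcp_pos: [0.5513, 0.0893, 0.1208]
force: [-0.5, -0.1, -0.4]
width: 0.901
tcp_pos: [0.6078, 0.0338, 0.1889]
force: [-0.4, -0.1, -0.3]
width: 0.9
tcp dryer [-203.    -0.4  188.6]
tcp [0.6067 0.0351 0.1886] ydir 45.94 tiltx [ 2.e-04 -8.e-04 -1.e+00] q7 47.8 F [-0.28  0.17 -0.29] w 0.900 t 30.77
SLIDE [1.465, -0.01, -0.076] TWIST -0.036
```

View pics/w22.png

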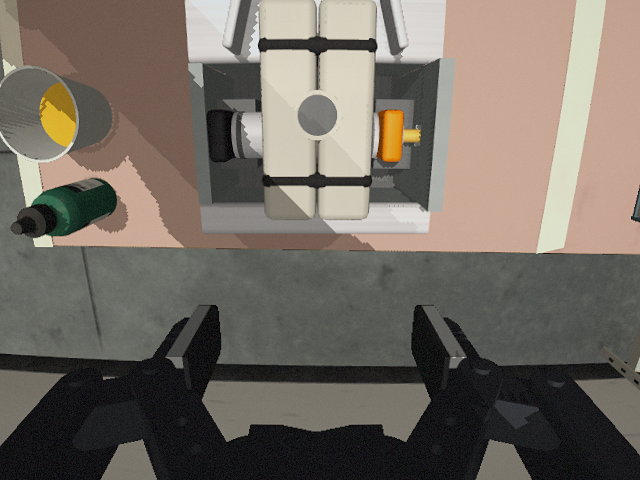

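Mould 2 lies lengthwise and straight (dot at 318,115). Same push.

```bash
python3 -m crank '{"slide":[[0,0,0],[0.4,0,0],[0.8,0,0],[1.2,0,0],[1.43,0,0],[1.43,0,0]],"twist":[0,0,0,0,0,0]}' -1 | egrep 'pos|force|wid'
python3 -m crank '{"slide":[[0,0,-0.3],[0,0,-0.6],[0,0,-0.8],[0,0,-1],[0,0,-1.2],[0,0,-1.4],[0,0,-1.6],[0,0,-1.8]],"twist":[0,0,0,0,0,0,0,0]}' | egrep 'pos|force|wid'
python3 -m crank '{"slide":[[0,0,-0.2],[0,0,-0.4],[0,0,-0.6],[0,0,-0.8],[0,0,-1],[0,0,-1.2],[0,0,-1.3],[0,0,-1.3]],"twist":[0,0,0,0,0,0,0,0]}' | egrep 'pos|force|wid'
python3 - <<'E'
from h import *
god(-44,0,131,90)
snap('wrist','w23')
E
```

```text
tcp_pos: [0.6046, 0.0372, 0.1298]
force: [-0.1, -0.7, 0.3]
width: 0.045
tcp_pos: [0.554, 0.0869, 0.1319]
force: [1.9, -1.8, 2.8]
width: 0.002
tcp_pos: [0.5157, 0.1236, 0.1314]
force: [0.0, 0.3, -0.3]
width: 0.002
tcp dryer [-76.   -1.2 131.4]
tcp [0.5157 0.1236 0.1314] ydir 46.13 tiltx [-1.1e-03  3.0e-04 -1.0e+00] q7 37.2 F [ 0.03  0.29 -0.35] w 0.002 t 32.60
SLIDE [0.01, -0.03, -0.801] TWIST -0.003
```

View pics/w23.png

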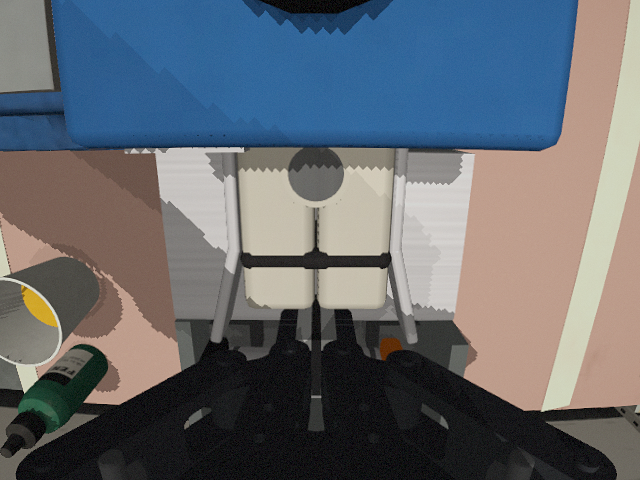

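```bash
python3 -m crank '{"slide":[[0,0,-0.15],[0,-0.02,-0.3],[0,-0.02,-0.45],[0,-0.02,-0.6],[0,-0.02,-0.72],[0,-0.02,-0.78],[0,-0.02,-0.78]],"twist":[0,0,0,0,0,0,0]}' | egrep 'pos|force|wid'
python3 -m crank '{"slide":[[0,0,0.5],[0,0,1],[-0.5,0,1.5],[-1.5,0,2],[-2.5,0,2.5],[-3,0,3],[-3,0,3],[-3,0,3]],"twist":[0,0,0,0,0,0,0,0]}' | egrep 'pos|force|wid'
python3 - <<'E'
from h import *
snap('wrist','w24');snap('side','s24');b=snap('top','t24')['color']
cv2.imwrite('pics/t24c.png',cv2.resize(b[180:400,230:490],None,fx=2.7,fy=2.7))
god(45,0,225,90)
E
```

```text
tcp_pos: [0.4931, 0.1443, 0.1315]
force: [0.9, -0.0, -0.0]
width: -0.001
tcp_pos: [0.5813, 0.0592, 0.2529]
force: [-0.1, 0.8, -0.7]
width: 0.002
tcp dryer [-165.3   -0.   250.5]
tcp [0.5792 0.0609 0.2505] ydir 46.10 tiltx [-1.9e-03 -2.0e-04 -1.0e+00] q7 42.6 F [-0.08  0.   -0.77] w 0.001 t 34.05
SLIDE [0.643, -0.004, -5.258] TWIST -0.009
```

View pics/t24c.png

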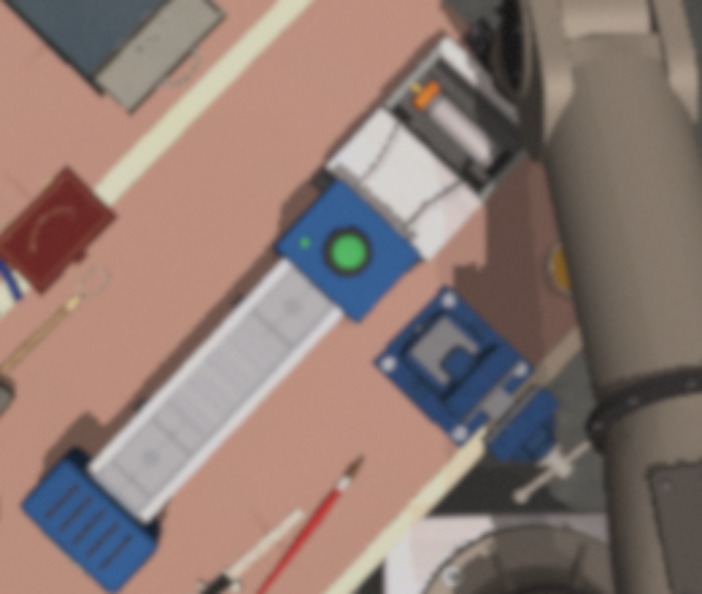

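View pics/w24.png

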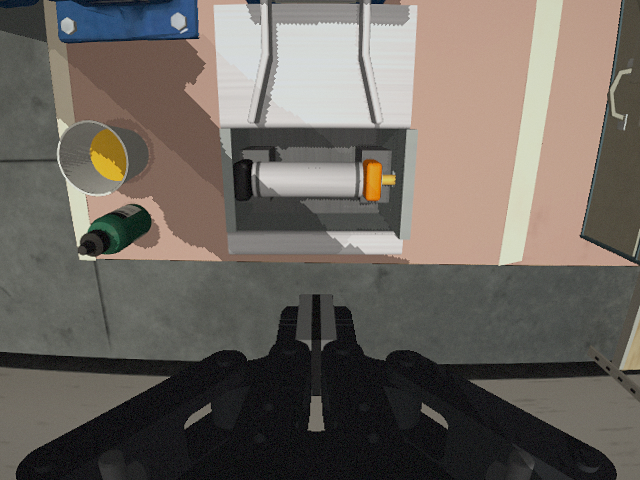

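View pics/s24.png

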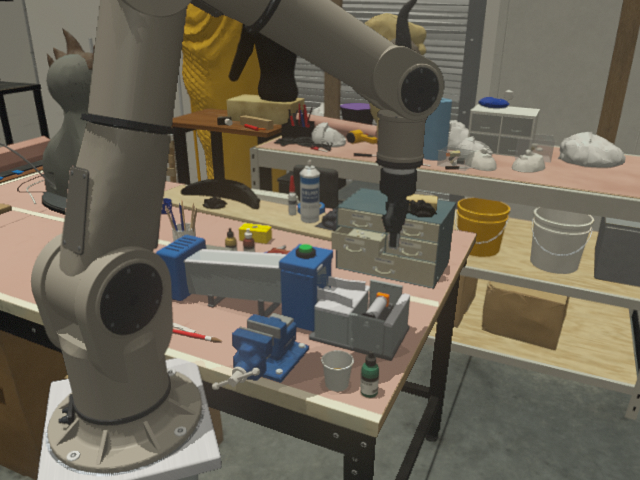

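```bash
python3 -m crank '{"slide":[[-0.2,0,-0.8],[-0.2,0,-1.6],[-0.2,0,-2.4],[-0.2,0,-3.2],[-0.2,0,-4],[-0.2,0,-4.7],[-0.2,0,-5.26],[-0.2,0,-5.26]],"twist":[0,0,0,0,0,0,0,0]}' | egrep 'pos|force|wid'
python3 -m crank '{"slide":[[0,0,0],[0,0,0],[0,0,0]],"twist":[0,0,0]}' | egrep 'pos|force|wid'
python3 - <<'E'
from h import *
god(45,0,220,90)
s=snap('side','s25')['color'];snap('wrist','w25')
cv2.imwrite('pics/s25c.png',cv2.resize(s[190:340,150:420],None,fx=2.9,fy=2.9,interpolation=cv2.INTER_CUBIC))
E
```

```text
tcp_pos: [0.4248, 0.2097, 0.2586]
force: [1.2, 0.6, 0.9]
width: 0.003
tcp_pos: [0.4288, 0.2058, 0.2591]
force: [1.1, 0.1, -0.7]
width: 0.001
tcp dryer [ 43.5  -0.3 259.1]
tcp [0.4288 0.2058 0.2591] ydir 46.02 tiltx [-5.e-04 -8.e-04 -1.e+00] q7 14.7 F [ 1.12  0.06 -0.73] w 0.001 t 34.97
SLIDE [0.978, -0.007, -0.037] TWIST -0.022
```

View pics/s25c.png

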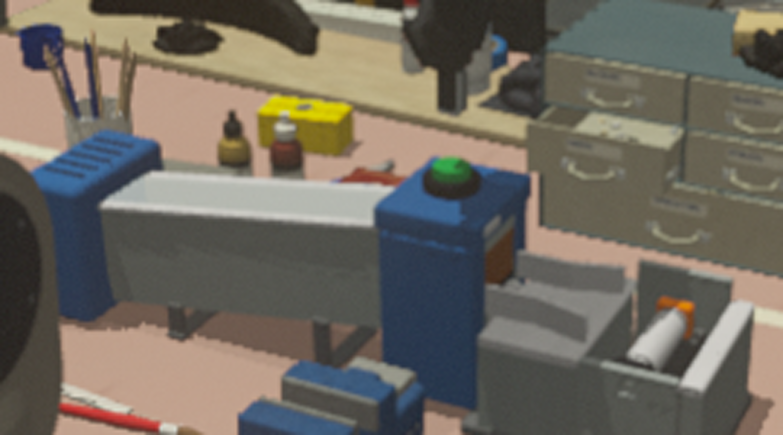

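View pics/w25.png

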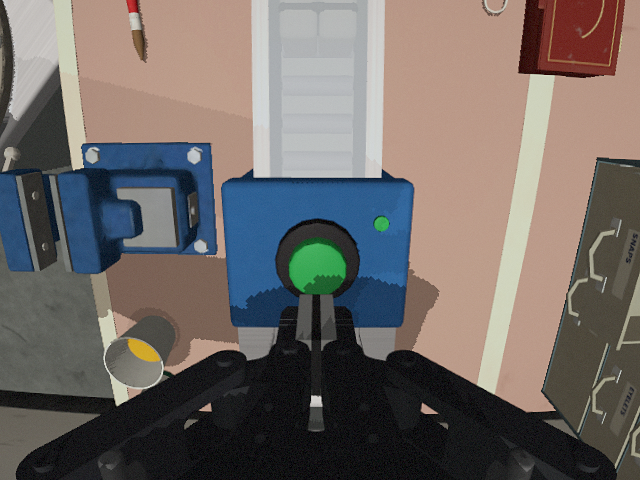

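Flap shut (amber at gate), lane has the second mould rolled well away. Press down in steps.

```bash
python3 -m crank '{"slide":[[0.4,0,0],[0.8,0,0],[0.95,0,0],[1,0,0],[1,0,0]],"twist":[0,0,0,0,0]}' | egrep 'pos|force'
for i in 1; do python3 -m crank '{"slide":[[0.05,0,0],[0.1,0,0],[0.1,0,0]],"twist":[0,0,0]}' | egrep 'pos|force'; done
python3 -m crank '{"slide":[[0.03,0,0],[0.05,0,0],[0.05,0,0]],"twist":[0,0,0]}' | egrep 'pos|force'
```

```text
tcp_pos: [0.4288, 0.206, 0.2194]
force: [-1.4, -0.3, 0.5]
tcp_pos: [0.4288, 0.2064, 0.2157]
force: [0.7, -1.1, 0.2]
tcp_pos: [0.4288, 0.2064, 0.2137]
force: [0.2, 0.0, 3.1]
```

```bash
python3 -m crank '{"slide":[[0.04,0,0],[0.08,0,0],[0.1,0,0]],"twist":[0,0,0]}' | egrep 'pos|force'
python3 -m crank '{"slide":[[0.04,0,0],[0.06,0,0],[0.06,0,0]],"twist":[0,0,0]}' | egrep 'pos|force'
```

```text
tcp_pos: [0.4288, 0.2065, 0.2095]
force: [0.8, 0.1, 4.9]
tcp_pos: [0.429, 0.2066, 0.2086]
force: [-9.4, -6.0, 33.1]
```

```bash
python3 -m crank '{"slide":[[-0.03,0,0],[-0.4,0,0],[-1,0,0],[-2,0,0],[-2,0,1],[-2,0,2],[-2,0,3],[-2,0,3]],"twist":[0,0,0,0,0,0,0,0]}' | egrep 'pos|force'
python3 -m crank '{"slide":[[0,0.8,0.5],[0,1.6,1],[0,2.4,1.5],[0,3,2],[0,3,2],[0,3,2],[0,3,2],[0,3,2]],"twist":[0,0,0,0,0,0,0,0]}' | egrep 'pos|force'
python3 - <<'E'
from h import *
st()
s=snap('side','s26')['color'];snap('wrist','w26');b=snap('top','t26')['color']
cv2.imwrite('pics/s26c.png',cv2.resize(s[190:400,150:420],None,fx=2.8,fy=2.8,interpolation=cv2.INTER_CUBIC))
E
```

```text
tcp_pos: [0.5188, 0.1174, 0.2874]
force: [-1.7, -0.7, -1.2]
tcp_pos: [0.6551, 0.1538, 0.2872]
force: [0.6, -0.7, -0.4]
{'t': 37.8167, 'tcp_pos': [0.6551, 0.1538, 0.2872], 'tcp_rot': [-153.6104, 89.9652, 162.4364], 'force': [0.5997, -0.6571, -0.4236], 'width': -0.0025, 'q': [-39.2788, 24.1283, 28.5744, 90.5261, -12.1515, 68.4787, 37.7204]}
```

View pics/s26c.png

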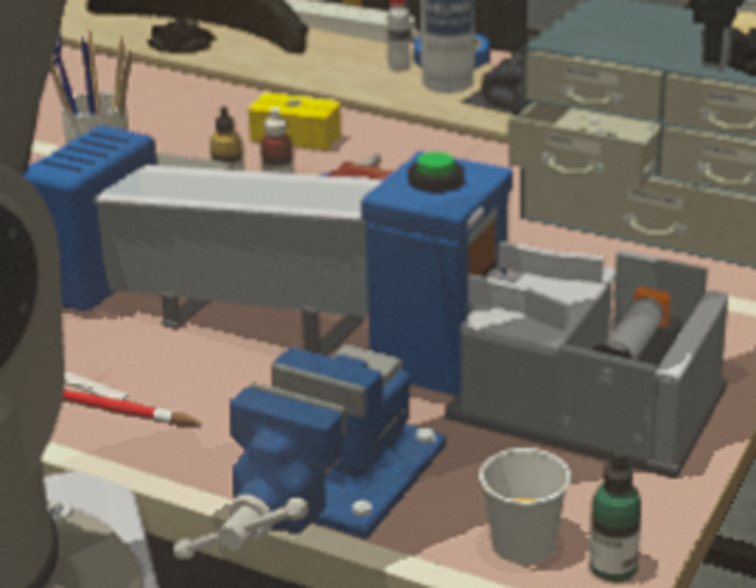

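View pics/w26.png

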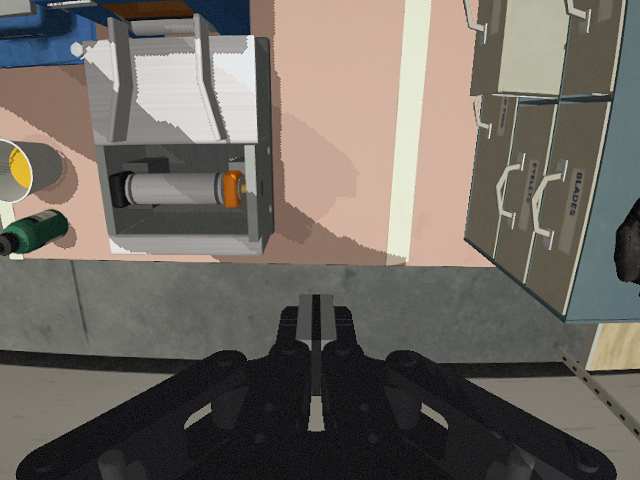

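View pics/t26.png

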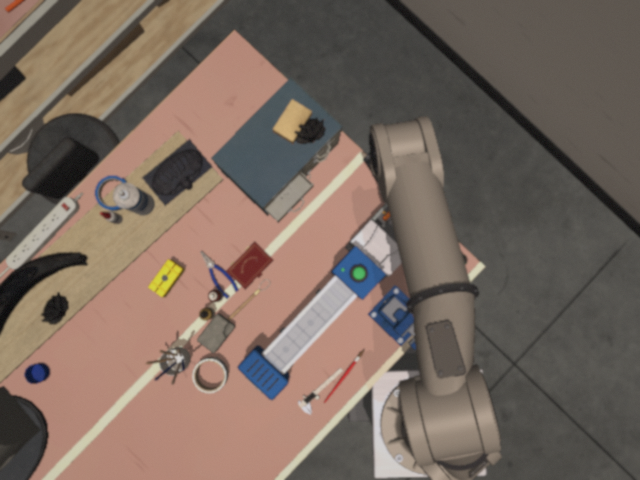

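```bash
python3 - <<'E'
from h import *
b=cv2.imread('pics/t26.png');cv2.imwrite('pics/t26c.png',cv2.resize(b[260:400,240:400],None,fx=4,fy=4,interpolation=cv2.INTER_CUBIC))
print(ctrl.sign_off())
E
```

```text
the job is handed in; nothing more can be done
None
```

View pics/t26c.png

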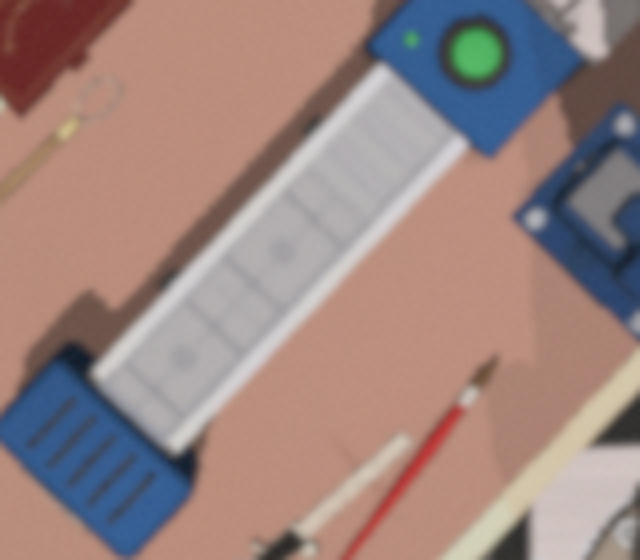

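The roller is back in the bay, both moulds on the bench are in the dryer, the start button has been pressed, and the job is handed in at about 38 s.

- **Roller:** it went in with the orange end in the tall plate. The black block stands flush against the low plate, and the orange block's edges came within about 2 pixels of where they should be with the roller home. I did not look inside the recesses.
- **Moulds:** only two were present, and the yellow look-alike was left alone. The last top picture shows both in a row at the far end of the lane.
- **Flap:** it hung shut in the side pictures both before and after I pressed the button.
- **Start button:** it gave about 5 N, then bottomed out. The fingers pressed about 33 N at the bottom, more than needed but under the 40 N limit. The button sprang back when I lifted off.
- **Paint bottle and mixing cup:** neither was touched, and both stand upright where they were.

I saw no slackened grip and no mould knocked aside. None of my last checks failed. The only disagreement was between dryer position estimates from two wrist pictures, about 1.3 mm apart, and I worked from the closer one.

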